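Cover the glassware on the stirrer for the night

TASK

The clean glassware on the four-place stirrer must stay free of dust until tomorrow's run: take the white PTFE covers from the tray by their knobs and put on each of the three beakers and the crystallising dish the cover made for it, plug inside the mouth and flange lying flat on the rim all round. It is glass, so set the covers down gently; leave every vessel upright on its own place on the stirrer, and do not disturb the wash bottle or the foil carton.

Things in the scene. Friction and masses are not known exactly. Their poses are not given: they have to be found in the camera images.
- beaker_small: low-form glass beaker, the smallest vessel; 42 mm outside diameter, 60 mm high, wall 2 mm, empty but for a white stir bar. Stands loose on one of the four marked circles (140 mm apart in a square) of a fixed flat stirrer, 290 mm square, top 50 mm above the bench. Origin: centre of its underside; z up its axis, rim 60 mm above.
- beaker_medium: low-form glass beaker of middle size; 60 mm outside diameter, 80 mm high, wall 2.2 mm, empty but for a white stir bar. Stands loose on one of the four marked circles (140 mm apart in a square) of a fixed flat stirrer, 290 mm square, top 50 mm above the bench. Origin: centre of its underside; z up its axis, rim 80 mm above.
- beaker_large: low-form glass beaker, the tallest vessel; 80 mm outside diameter, 110 mm high, wall 2.5 mm, empty but for a white stir bar. Stands loose on one of the four marked circles (140 mm apart in a square) of a fixed flat stirrer, 290 mm square, top 50 mm above the bench. Origin: centre of its underside; z up its axis, rim 110 mm above.
- dish: crystallising dish: low, straight-sided glass dish, the widest vessel; 95 mm outside diameter, 55 mm high, wall 3 mm, empty but for a white stir bar. Stands loose on one of the four marked circles (140 mm apart in a square) of a fixed flat stirrer, 290 mm square, top 50 mm above the bench. Origin: centre of its underside; z up its axis, rim 55 mm above.
- cover_small: loose white PTFE cover for the small beaker: flange 58 mm wide, 4 mm thick; under it a plug 22 mm wide, 4 mm deep (8 mm play in the mouth); on top an upright round knob 18 mm wide, 28 mm tall. Starts knob up in a fixed tray (290 mm square, rim 12 mm). Origin: centre of plug's underside; z up: flange top 8, knob top 36 mm above it. Seated: origin 4 mm below the rim.
- cover_medium: loose white PTFE cover for the medium beaker: flange 76 mm wide, 4 mm thick; under it a plug 39.6 mm wide, 4 mm deep (8 mm play in the mouth); on top an upright round knob 18 mm wide, 28 mm tall. Starts knob up in a fixed tray (290 mm square, rim 12 mm). Origin: centre of plug's underside; z up: flange top 8, knob top 36 mm above it. Seated: origin 4 mm below the rim.
- cover_large: loose white PTFE cover for the large beaker: flange 96 mm wide, 4 mm thick; under it a plug 59 mm wide, 4 mm deep (8 mm play in the mouth); on top an upright round knob 18 mm wide, 28 mm tall. Starts knob up in a fixed tray (290 mm square, rim 12 mm). Origin: centre of plug's underside; z up: flange top 8, knob top 36 mm above it. Seated: origin 4 mm below the rim.
- cover_dish: loose white PTFE cover for the dish: flange 111 mm wide, 4 mm thick; under it a plug 73 mm wide, 4 mm deep (8 mm play in the mouth); on top an upright round knob 18 mm wide, 28 mm tall. Starts knob up in a fixed tray (290 mm square, rim 12 mm). Origin: centre of plug's underside; z up: flange top 8, knob top 36 mm above it. Seated: origin 4 mm below the rim.
- wash_bottle: bystander: white plastic wash bottle with red cap and spout, 62 mm in diameter, 200 mm high, standing loose on the bench at the left (+y) side. Origin: centre of its underside. Not to be disturbed.
- foil_carton: bystander: white and red carton of foil, 55 x 300 x 50 mm (x, y, z), lying loose on the bench at the right (-y) side, its long side leading away from the robot. Origin: centre of its underside. Not to be disturbed.
Not all that is in view belongs to the job. Leave any blue, green or yellow look-alike of the cover_small alone.

How it is judged (in metres and radians):
At the end, for the whole second after the job is handed in: Each of the four covers lies on its own vessel: centre within 12 mm of the vessel's axis, flange at rim height within 3 mm, cover and vessel level within about 3.4 degrees, all at rest; no vessel is more than 30 mm from where it stood at the start (horizontal distance between cover_small and beaker_small below 0.012 m and z of cover_small in the frame of beaker_small between 0.053 and 0.059 m and angle between each of cover_small, beaker_small, cover_medium, beaker_medium, cover_large, beaker_large, cover_dish, dish's own z axis and vertical below 0.06 rad and distance of each of beaker_small, beaker_medium, beaker_large, dish from where it was at the start of the episode below 0.03 m and linear speed of each of cover_small, beaker_small, cover_medium, beaker_medium, cover_large, beaker_large, cover_dish, dish below 0.02 m/s and angular speed of each of cover_small, cover_medium, cover_large, cover_dish below 0.2 rad/s and horizontal distance between cover_medium and beaker_medium below 0.012 m and z of cover_medium in the frame of beaker_medium between 0.073 and 0.079 m and horizontal distance between cover_large and beaker_large below 0.012 m and z of cover_large in the frame of beaker_large between 0.103 and 0.109 m and horizontal distance between cover_dish and dish below 0.012 m and z of cover_dish in the frame of dish between 0.048 and 0.054 m); the robot touches nothing.
It fails at once if a vessel is tipped over (more than about 30 degrees) (angle between any of beaker_small, beaker_medium, beaker_large, dish's own z axis and vertical above 0.5 rad).
It fails at once if a cover is dropped or pressed hard on a vessel (more than 40 N) (contact force between any of cover_small, cover_medium, cover_large, cover_dish and beaker_small above 40 N or contact force between any of cover_small, cover_medium, cover_large, cover_dish and beaker_medium above 40 N or contact force between any of cover_small, cover_medium, cover_large, cover_dish and beaker_large above 40 N or contact force between any of cover_small, cover_medium, cover_large, cover_dish and dish above 40 N).
It fails at once if the wash bottle or the foil carton is disturbed (shifted more than 40 mm) (distance of any of wash_bottle, foil_carton from where it was at the start of the episode above 0.04 m).
It also fails if it takes over 120 s, if anything falls off the work surface, if the arm or the gripper's body presses on something with over 40 N, if the wrist force passes 120 N, or if a joint passes its speed limit or range.

ROBOT

A 6-joint arm with a two-finger parallel gripper is mounted at the origin on the work surface. World frame = base frame: x ahead of the robot, y to its left, z up, the work surface at z = 0. Lengths are in mm, angles in rad, forces in N, time in s.
With the tool pointing down it reaches from about 400 to 925 mm from the base axis. Payload 12.5 kg.
Tool frame: the origin (TCP) lies between the finger pads; the fingertips stand 14 mm ahead of it and the grasp point (between the pads) lies 5 mm behind it; x points along the fingers, y is the direction in which the jaws open and shut, and the axes are right-handed (so a half turn about x gives the same grasp; the last joint's range is limited). The gripper opens to 95 mm and grips with 3 to 60 N. Pads are 20 mm wide; open, the fingers measure 119 mm over their backs; the gripper's body (75 mm by 180 mm) begins 59 mm behind the grasp point.
Start: joints at [1.041, 0.491, 1.559, -0, 1.092, -0.106], TCP at [257.003, 569.734, 206.061] pointing down, gripper open.
Joint ranges: [-3.1, 3.1], [-0.84, 2.19], [0.05, 2.79], [-1.13, 4.28], [0.06, 2.93], [-2.69, 2.69]. Speed limits (rad/s): [2.22, 2.22, 2.79, 3.14, 3.14, 3.14].

INTERFACE

Orientations are given as [roll, pitch, yaw] about the fixed x, y, z axes, in that order (R = Rz(yaw) Ry(pitch) Rx(roll)).
In Python, from cell import env, cams gives the robot as it stands.
- The arm moves only by the tool carry_out, never from a script. Its arguments are lists of equal length, an entry for each row: "grip": the closure, from -1 (fully open) to 1 (shut); "linear": the shift along the tool's x, y, z scaled (see below), a list of three; "turn": the turn about the tool's x scaled (see below). In form: {"grip": [grip, ...], "linear": [[tx, ty, tz], ...], "turn": [turn, ...]}. A call has 1 to 5 rows; each row shifts and turns the commanded pose from where the row before left it, along the tool's axes as they then stand; what a row does not reach is not made up. The controller multiplies each number of a shift by 0.5 m and each number of a turn by 180 degrees. A row lasts 1/10 s, in which the tool goes at most 50 mm and 8.59 degrees, less where a joint would pass 70% of its speed; a pose out of reach is approached as far as the arm can. A call with a number of a shift or a turn outside -1 to 1 is refused whole. A call with a gripper value outside its range is refused whole. The fingers move at their own pace and stop on an object; the grip force is fixed at half the most. Time passes only in rows, so rows that do not move let the fingers close. It gives the time, the measured TCP pose, the force and the opening at its end, in the units of the state.
- env.state(): the state, without advancing time (a new reading comes with each control period).
- cams.read_camera(name): name is "scene" or "top" or "wrist"; returns the picture (384x512x3 uint8, blue, green, red); there is no depth.
- cams.camera_info(name): a dict with "fx", "fy", "cx", "cy" (pixels), "dist" ([k1, k2, p1, p2, k3] as OpenCV has them; the pictures are not rectified), "view" (4x4, takes a point from world to camera coordinates). Camera axes: x right, y down, z forward; pixel columns grow to the right and rows downward; lengths in mm; the calibration is good to about 2 mm. A picture is of the moment at which its call begins: read the wrist's pose just before it. camera_info takes no time and is no camera call; for the wrist camera it gives the pose at the moment of the call.
- env.job_done(): hands the job in, once; it reports no verdict.
The state is a dict: "t": time; "joints": joint angles; "qvel": joint speeds; "tau": joint torques, N m; "eef_pos": TCP position; "tcp_rot": TCP orientation; "ft_force": force on the tool from outside, world axes, zero at the start; "moment": the same for the moment, N m; "opening": opening from 0.0 (shut) to 1.0 (fully open).
Only numpy, scipy, OpenCV 4.12 (cv2) and the standard library are available. Lean on these libraries where they do the work, as an engineer would, in place of code of your own. Each camera call takes 0.05 s, during which the arm holds its last target. There are 200 camera calls.

## Working session

There is one attempt and no reset: what is moved stays moved. The work goes in short steps, Python scripts to look and compute and a tool call to move; the robot and the scene stay as the last step left them, time stands still between calls to the robot, and variables do not carry over. Pictures are saved under pics/ and viewed, about 12 in all and at most 16, crops included, and the job is handed in when it is done.

Besides the shell and the picture viewer there is one more tool, called after "Request:" by a JSON object that holds its "fn" and its "kwargs". carry_out: Moves the arm, as the interface text tells. Shifts and turns lie within -1 to 1; 1 stands for 0.5 m of shift or 180 degrees of turn. Its arguments: {"type":"object","properties":{"grip":{"type":"array"},"linear":{"type":"array"},"turn":{"type":"array"}},"required":["grip","linear","turn"]}

```bash
ls; mkdir -p pics; python3 - <<'E'
from cell import env,cams
import cv2,numpy as np
s=env.state();print({k:np.round(v,3).tolist() for k,v in s.items()})
for n in("scene","top"):
    cv2.imwrite(f"pics/{n}0.png",cams.read_camera(n));i=cams.camera_info(n);print(n,i)
E
```

```text
pics
{'t': 0.0, 'joints': [1.041, 0.492, 1.559, 0.0, 1.092, -0.106], 'qvel': [0.001, 0.001, 0.001, -0.0, -0.001, -0.0], 'tau': [-0.001, -61.263, -25.818, 0.069, 0.048, -0.0], 'eef_pos': [256.877, 569.488, 205.464], 'tcp_rot': [-1.69, 1.57, -2.114], 'ft_force': [-0.369, 0.43, -0.017], 'moment': [0.018, 0.009, -0.004], 'opening': 1.0}
scene {'fx': 364.17973286467264, 'fy': 364.17973286467264, 'cx': 254.34272932043552, 'cy': 191.30507207077622, 'dist': array([-0.00231743,  0.        ,  0.        ,  0.        ,  0.        ]), 'view': array([[ 6.47567107e-01,  7.61986551e-01, -5.77381482e-03,
        -2.66774191e+02],
       [ 4.22176516e-01, -3.65070049e-01, -8.29753487e-01,
        -1.39464517e+02],
       [-6.34368845e-01,  5.34883496e-01, -5.58100183e-01,
         1.57226927e+03],
       [ 0.00000000e+00,  0.00000000e+00,  0.00000000e+00,
         1.00000000e+00]])}
top {'fx': 433.37238116005403, 'fy': 433.37238116005403, 'cx': 262.17246139177854, 'cy': 193.14211489161318, 'dist': array([-0.05152259,  0.        ,  0.        ,  0.        ,  0.        ]), 'view': array([[-1.22411369e-02, -9.99775583e-01, -1.72898553e-02,
         1.10875959e+01],
       [-9.92023416e-01,  1.43120636e-02, -1.25238597e-01,
         4.57248950e+02],
       [ 1.25457945e-01,  1.56188785e-02, -9.91975985e-01,
         1.23253772e+03],
       [ 0.00000000e+00,  0.00000000e+00,  0.00000000e+00,
         1.00000000e+00]])}
```

View pics/scene0.png

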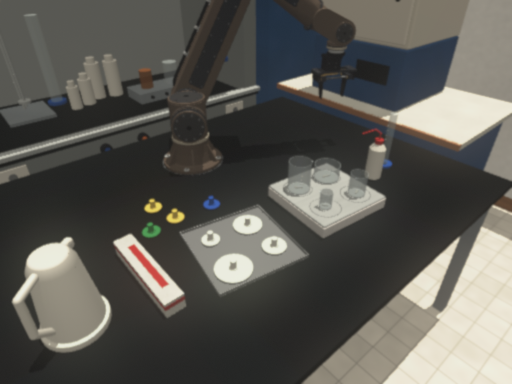

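View pics/top0.png

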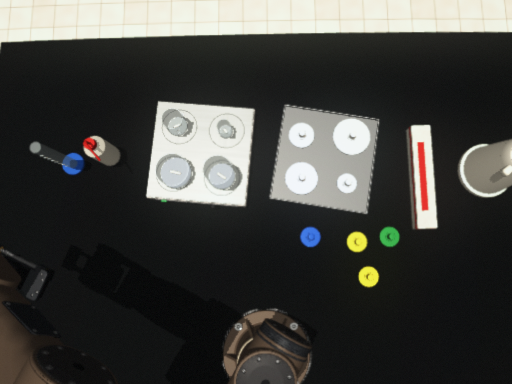

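Vessels in the top view are medium (180,125), small (228,130), dish (175,173) and large (221,177). Covers are medium (302,134), dish (352,135), large (301,178) and small (347,183). The coloured look-alikes lie at the front. Next I'll measure the positions.

```bash
cat > h.py <<'E'
from cell import env,cams
import cv2,numpy as np
from scipy.spatial.transform import Rotation as R
def cast(i,px,z):
    K=np.array([[i["fx"],0,i["cx"]],[0,i["fy"],i["cy"]],[0,0,1]])
    u=cv2.undistortPoints(np.array(px,float).reshape(-1,1,2),K,np.array(i["dist"])).reshape(-1,2)
    V=np.array(i["view"]);Rm,t=V[:3,:3],V[:3,3];c=-Rm.T@t
    d=np.c_[u,np.ones(len(u))]@Rm
    return c+d*((z-c[2])/d[:,2])[:,None]
def proj(i,P):
    K=np.array([[i["fx"],0,i["cx"]],[0,i["fy"],i["cy"]],[0,0,1]]);V=np.array(i["view"])
    return cv2.projectPoints(np.array(P,float).reshape(-1,1,3),cv2.Rodrigues(V[:3,:3])[0],V[:3,3],K,np.array(i["dist"]))[0].reshape(-1,2)
def tool():
    s=env.state();return np.array(s["eef_pos"]),R.from_euler("xyz",s["tcp_rot"]).as_matrix()
def togo(P,yawdeg=None):
    p,M=tool();print("pos",p.round(1),"axes x,y:",M[:,0].round(3),M[:,1].round(3),"linear",((M.T@(np.array(P)-p))/500).round(4))
E
python3 - <<'E'
from h import *
I=cams.camera_info("top");im=cv2.imread("pics/top0.png")
g=cv2.cvtColor(im,cv2.COLOR_BGR2GRAY)
# stirrer
m=np.zeros_like(g);m[95:215,140:262]=(g[95:215,140:262]>90)*255
m=cv2.morphologyEx(m,cv2.MORPH_CLOSE,np.ones((9,9)))
c=max(cv2.findContours(m,0,1)[0],key=cv2.contourArea);r=cv2.minAreaRect(c)
P=cast(I,np.vstack([cv2.boxPoints(r),[r[0]]]),50);print("stirrer",P.round(0)[:,:2].tolist(),np.linalg.norm(P[0]-P[1]),np.linalg.norm(P[1]-P[2]))
for n,(x,y) in dict(medium=(302,134),dish=(352,135),large=(301,178),small=(347,183)).items():
    w=24;s=g[y-w:y+w,x-w:x+w];mm=(s>170).astype(np.uint8)
    k,l,st,ce=cv2.connectedComponentsWithStats(mm);j=1+np.argmax(st[1:,4])
    cc=max(cv2.findContours((l==j).astype(np.uint8),0,1)[0],key=cv2.contourArea);e=cv2.fitEllipse(cc)
    ctr=np.array(e[0])+[x-w,y-w];print(n,ctr.round(1),np.round(e[1],1),cast(I,[ctr],11).round(1)[0,:2])
print(tool())
cv2.imwrite("pics/c.png",cv2.resize(im[90:220,135:395],None,fx=3,fy=3,interpolation=2))
E
```

```text
stirrer [[440.0, 341.0], [738.0, 326.0], [708.0, 24.0], [414.0, 49.0], [573.0, 184.0]] 298.3323703818368 303.0553708664725
medium [299.9 142.7] [38.  47.5] [ 610.3 -109.6]
dish [351.1 136.1] [36.4 38.1] [ 628.3 -263.8]
large [301.2 177.1] [53.8 55.4] [ 505.9 -110.8]
small [337.6 184.9] [34.7 52.2] [ 480.9 -218. ]
(array([256.88076101, 569.53429886, 205.53805177]), array([[-4.86295479e-04,  4.11234049e-01,  9.11529660e-01],
       [-8.02321470e-04,  9.11529314e-01, -4.11234321e-01],
       [-9.99999560e-01, -9.31321208e-04, -1.13330677e-04]]))
```

View pics/c.png

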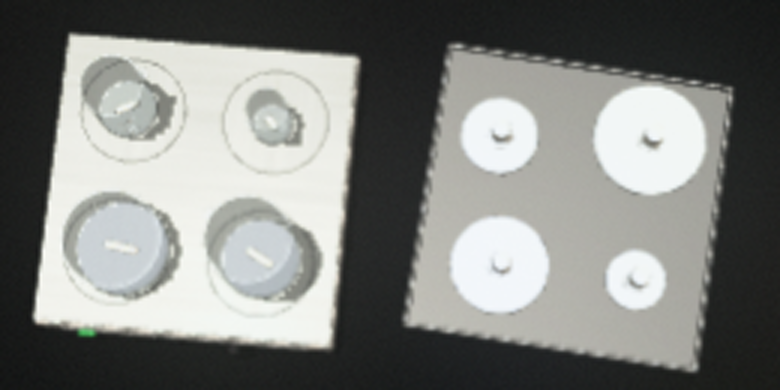

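```bash
python3 - <<'E'
from h import *
I=cams.camera_info("top");im=cv2.imread("pics/top0.png")
g=cv2.cvtColor(im,cv2.COLOR_BGR2GRAY)
for n,(x,y),z in [("medium",(302,134),11),("dish",(352,135),11),("large",(301,178),11),("small",(347,183),11)]:
    w=24;s=g[y-w:y+w,x-w:x+w];mm=cv2.morphologyEx((s>205).astype(np.uint8),cv2.MORPH_CLOSE,np.ones((7,7)))
    k,l,st,ce=cv2.connectedComponentsWithStats(mm);j=l[w,w] or 1+np.argmax(st[1:,4])
    cc=max(cv2.findContours((l==j).astype(np.uint8),0,1)[0],key=cv2.contourArea);e=cv2.fitEllipse(cc)
    ctr=np.array(e[0])+[x-w,y-w];print(n,ctr.round(1),np.round(np.array(e[1])*2.78,1),cast(I,[ctr],z).round(1)[0,:2])
w=cams.camera_info("wrist");V=np.array(w["view"]);c=-V[:3,:3].T@V[:3,3];p,M=tool()
print("wrist f",w["fx"],w["cx"],w["cy"],w["dist"],"cam in tool",(M.T@(c-p)).round(1),"cam axes in tool (rows)",(V[:3,:3]@M).round(3).tolist())
E
```

```text
medium [301.  134.7] [66.7 68.9] [ 634.9 -113.6]
dish [351.1 136.2] [ 97.2 101.6] [ 628.1 -263.7]
large [300.9 177.6] [87.4 89.6] [ 504.4 -110.1]
small [346.5 182.8] [51.7 53.9] [ 486.9 -244.5]
wrist f 277.6969280831617 257.0237876900968 189.67056745669794 [-0.01299128  0.          0.          0.          0.        ] cam in tool [-177.8   -0.3  -67. ] cam axes in tool (rows) [[-0.001, 1.0, 0.001], [-0.241, -0.001, 0.971], [0.971, 0.0, 0.241]]
```

Request:
{"fn": "carry_out", "kwargs": {"grip": [-1, -1, -1, -1, -1], "linear": [[-0.025, -0.047, 0.08], [-0.025, -0.047, 0.08], [-0.025, -0.047, 0.08], [-0.025, -0.047, 0.08], [-0.025, -0.047, 0.08]], "turn": [0, 0, 0, 0, 0]}}

```text
t: 0.6
eef_pos: [391.6, 378.7, 268.8]
tcp_rot: [-2.175, 1.57, -2.599]
ft_force: [1.0, -0.2, 0.2]
opening: 1.0
```

Request:
{"fn": "carry_out", "kwargs": {"grip": [-1, -1, -1, -1, -1], "linear": [[-0.025, -0.047, 0.08], [-0.025, -0.047, 0.08], [-0.025, -0.047, 0.08], [-0.025, -0.047, 0.08], [-0.025, -0.047, 0.08]], "turn": [0, 0, 0, 0, 0]}}

```text
t: 1.1
eef_pos: [525.6, 189.3, 331.4]
tcp_rot: [-3.004, 1.57, 2.855]
ft_force: [0.5, 1.2, 1.1]
opening: 1.002
```

Request:
{"fn": "carry_out", "kwargs": {"grip": [-1, -1, -1, -1, -1], "linear": [[0, 0, 0], [0, 0, 0], [0, 0, 0], [0, 0, 0], [0, 0, 0]], "turn": [-0.045, -0.045, -0.045, 0, 0]}}

```text
t: 1.6
eef_pos: [524.9, 191.0, 330.8]
tcp_rot: [-3.102, 1.57, -3.106]
ft_force: [0.2, 0.1, 0.3]
opening: 1.003
```

```bash
python3 - <<'E'
from h import *
I=cams.camera_info("wrist");im=cams.read_camera("wrist");np.save("pics/w1.npy",np.array([I],dtype=object),allow_pickle=True)
cv2.imwrite("pics/w1.png",im);togo([540,185,330])
E
```

```text
pos [524.9 191.1 330.9] axes x,y: [-0.  0. -1.] [0.003 1.    0.   ] linear [ 0.0018 -0.0121  0.0303]
```

View pics/w1.png

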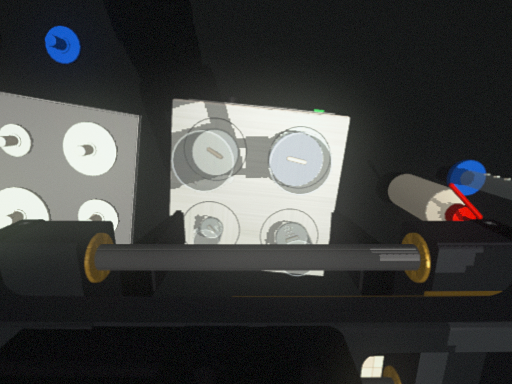

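Request:
{"fn": "carry_out", "kwargs": {"grip": [-1, -1, -1, -1, -1], "linear": [[0, 0, 0.07], [0, 0, 0.07], [0, 0, 0.07], [0, 0, 0.04], [0, 0, 0]], "turn": [0, 0, 0, 0, 0]}}

```text
t: 2.15
eef_pos: [651.6, 190.9, 329.4]
tcp_rot: [-2.947, 1.569, -2.95]
ft_force: [0.1, -0.5, 0.5]
opening: 1.0
```

```bash
python3 - <<'E'
from h import *
import pickle
I=cams.camera_info("wrist");im=cams.read_camera("wrist");pickle.dump(I,open("w2.pkl","wb"))
cv2.imwrite("pics/w2.png",im);cv2.imwrite("pics/w2c.png",cv2.resize(im[10:250,130:400],None,fx=2.5,fy=2.5,interpolation=2));togo([540,185,330])
E
```

```text
pos [650.3 191.  329.9] axes x,y: [-0.002 -0.    -1.   ] [ 0.002  1.    -0.   ] linear [ 1.000e-04 -1.260e-02 -2.206e-01]
```

View pics/w2c.png

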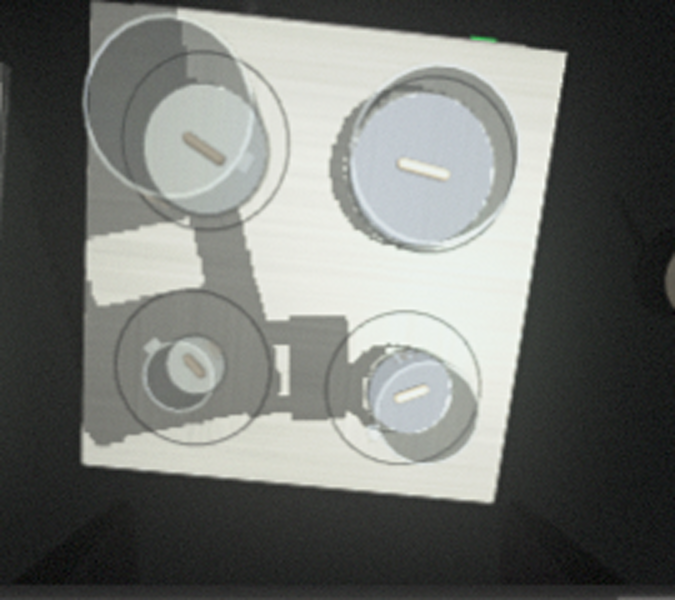

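```bash
python3 - <<'E'
from h import *
import pickle
I=pickle.load(open("w2.pkl","rb"))
for n,b,r,H in [("large",(143,270,84,213),(84,255,14,198),110),("dish",(348,493,88,250),(352,517,67,250),55),("small",(166,222,335,393),(142,214,340,411),60),("medium",(368,452,349,433),None,80)]:
    for q,z in ((b,53),(r,50+H)):
        if q:
            l,ri,t,bo=q;px=np.array([[(l+ri)/2,(t+bo)/2],[l,(t+bo)/2],[ri,(t+bo)/2]])/2.5+[130,10]
            P=cast(I,px,z);print(n,z,P[0,:2].round(1),"diam",np.linalg.norm(P[1]-P[2]).round(1))
cor=np.array([[95,2],[567,50],[494,502],[82,463]])/2.5+[130,10];P=cast(I,cor,50);print(P[:,:2].round(0).tolist(),P[:,:2].mean(0))
T=cams.camera_info("top")
for n,c,z in [("large",(258,259),53),("dish",(120,248),53),("small",(272,121),53),("medium",(128,105),53)]:print(n,cast(T,[np.array(c)/3+[135,90]],z)[0,:2].round(1))
E
```

```text
large 53 [507.5 123.3] diam 77.6
large 160 [507.3 122.9] diam 78.9
dish 53 [519.7 254.3] diam 89.1
dish 105 [521.8 254.5] diam 89.6
small 53 [639.1 109.8] diam 36.7
small 110 [638.8 110.4] diam 41.4
medium 53 [657.4 251.6] diam 55.5
[[426.0, 60.0], [452.0, 340.0], [736.0, 312.0], [707.0, 30.0]] [580.12227362 185.65718121]
large [504.7 122.4]
dish [517.5 255.7]
small [640.4 108.8]
medium [659.2 249.9]
```

Rim and floor rays agree within 2 mm: large (507,123), dish (521,254), small (639,110), medium (657,251). Now a look at the tray.

Request:
{"fn": "carry_out", "kwargs": {"grip": [-1, -1, -1, -1, -1], "linear": [[0, -0.09, 0], [0, -0.09, 0], [0, -0.09, 0], [0, -0.09, 0], [0, -0.09, 0]], "turn": [0, 0, 0, 0, 0]}}

```text
t: 2.7
eef_pos: [648.8, -35.1, 331.7]
tcp_rot: [0.099, 1.57, 0.098]
ft_force: [0.8, 1.1, 0.1]
opening: 0.999
```

Request:
{"fn": "carry_out", "kwargs": {"grip": [-1, -1, -1, -1, -1], "linear": [[0, -0.09, 0], [0, -0.09, 0], [0, -0.09, 0], [0, 0, 0], [0, 0, 0]], "turn": [0, 0, 0, 0, 0]}}

```text
t: 3.2
eef_pos: [649.3, -169.2, 331.2]
tcp_rot: [1.543, 1.57, 1.541]
ft_force: [0.2, -0.2, -0.0]
opening: 1.002
```

```bash
python3 - <<'E'
from h import *
import pickle
I=cams.camera_info("wrist");im=cams.read_camera("wrist")
cv2.imwrite("pics/w3.png",im);togo([540,185,330])
g=cv2.cvtColor(im,cv2.COLOR_BGR2GRAY);o=cv2.resize(im[0:250,120:400],None,fx=2.3,fy=2.3)
for n,p,d in [("medium",(634.9,-113.6),76),("dish",(628,-263.7),111),("large",(504.4,-110),96),("small",(487,-244.5),58)]:
    c=proj(I,[[*p,11]])[0];x,y=c.astype(int);w=45;y0=max(y-w,0);s=g[y0:y+w,x-w:x+w];mm=cv2.morphologyEx((s>200).astype(np.uint8),cv2.MORPH_CLOSE,np.ones((7,7)))
    k,l,st,ce=cv2.connectedComponentsWithStats(mm);j=1+np.argmax(st[1:,4])
    cc=max(cv2.findContours((l==j).astype(np.uint8),0,1)[0],key=cv2.contourArea);e=cv2.fitEllipse(cc)
    ctr=np.array(e[0])+[x-w,y0];P=cast(I,[ctr,ctr+[e[1][0]/2,0],ctr-[e[1][0]/2,0]],11)
    print(n,d,c.round(1),ctr.round(1),np.round(e[1],1),P[0,:2].round(1),np.linalg.norm(P[1]-P[2]).round(1))
    for pt in ((P[0][0],P[0][1],11),(P[0][0],P[0][1],39)):
        q=proj(I,[pt])[0];cv2.circle(o,tuple(((q-[120,0])*2.3).astype(int)),3,(0,0,255),-1)
cv2.imwrite("pics/w3c.png",o)
E
```

```text
pos [ 649.5 -168.2  331.4] axes x,y: [ 0.  0. -1.] [0.001 1.    0.   ] linear [ 0.0029  0.7062 -0.2195]
medium 76 [288.1 151.1] [288.9 143.4] [39.2 67.2] [ 621.2 -112.5] 69.7
dish 111 [204.  147.5] [209.8 124. ] [11.5 39.9] [ 587.2 -251.6] 20.2
large 96 [292.1  73.1] [291.9  76.7] [54.5 72.2] [ 510.1 -110.1] 91.7Traceback (most recent call last):
  File "<stdin>", line 8, in <module>
    return _wrapfunc(a, 'argmax', axis=axis, out=out, **kwds)
    return bound(*args, **kwds)
ValueError: attempt to get argmax of an empty sequence
```

Shading and shadow defeat the fixed threshold, so I'll view the image itself.

```bash
python3 - <<'E'
from h import *
import pickle
I=cams.camera_info("wrist");pickle.dump(I,open("w3.pkl","wb"));im=cv2.imread("pics/w3.png")
o=cv2.resize(im[20:220,140:350],None,fx=2.8,fy=2.8,interpolation=2)
o=cv2.convertScaleAbs(255*(o/255.)**.6)
cv2.imwrite("pics/w3c.png",o)
E
```

```text
(no output)
```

View pics/w3c.png

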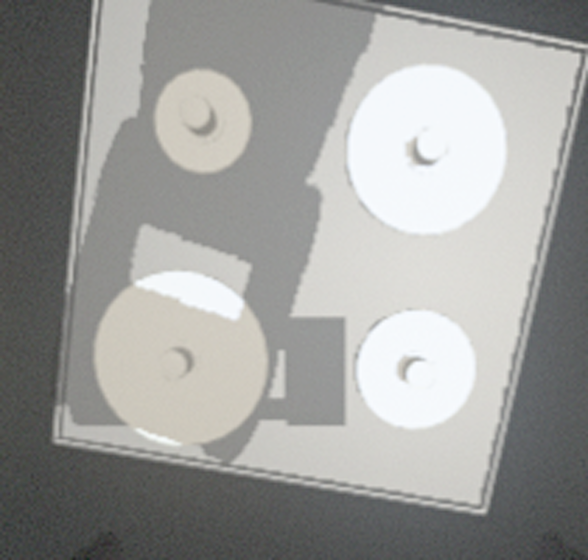

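```bash
python3 - <<'E'
from h import *
import pickle
I=pickle.load(open("w3.pkl","rb"))
for n,q,k in [("small",(154,251,68,173),(198,113)),("large",(347,507,65,235),(431,147)),("dish",(94,268,270,445),(180,362)),("medium",(356,476,309,429),(420,372))]:
    l,r,t,b=q;P=cast(I,np.array([[(l+r)/2,(t+b)/2],[l,(t+b)/2],[r,(t+b)/2]])/2.8+[140,20],11)
    print(n,P[0,:2].round(1),np.linalg.norm(P[1]-P[2]).round(1),"knob",cast(I,[np.array(k)/2.8+[140,20]],39)[0,:2].round(1))
togo([506,-112,200])
E
```

```text
small [ 488.7 -242.5] 57.7 knob [ 490.1 -240.7]
large [ 505.3 -108.5] 96.0 knob [ 508.1 -109.7]
dish [ 628.8 -261.6] 110.9 knob [ 628.9 -257.1]
medium [ 636.3 -111.8] 76.7 knob [ 635.1 -112.5]
pos [ 649.5 -168.2  331.4] axes x,y: [ 0.  0. -1.] [0.001 1.    0.   ] linear [ 0.2627  0.1121 -0.2872]
```

Request:
{"fn": "carry_out", "kwargs": {"grip": [-1, -1, -1, -1, -1], "linear": [[0, 0.055, -0.013], [0, 0.056, -0.014], [0.09, 0, 0], [0.09, 0, 0], [0.09, 0, 0]], "turn": [0, 0, 0, 0, 0]}}

```text
t: 3.75
eef_pos: [636.3, -111.0, 195.5]
tcp_rot: [-0.119, 1.569, -0.116]
ft_force: [0.5, 0.1, -0.7]
opening: 1.001
```

Request:
{"fn": "carry_out", "kwargs": {"grip": [-1, -1, -1, -1, -1], "linear": [[0.09, 0, 0], [0.09, 0, 0], [0.06, 0, 0], [0, 0, 0], [0, 0, 0]], "turn": [0, 0, 0, 0, 0]}}

```text
t: 4.25
eef_pos: [636.9, -112.3, 77.1]
tcp_rot: [0.097, 1.57, 0.099]
ft_force: [-0.3, -0.4, 0.4]
opening: 0.999
```

```bash
python3 - <<'E'
from h import *
togo([636,-112.5,32]); cv2.imwrite("pics/w4.png",cams.read_camera("scene")[190:310,170:320])
E
```

```text
pos [ 636.9 -112.3   77.1] axes x,y: [ 0.  0. -1.] [-0.001  1.     0.   ] linear [ 0.0902 -0.0005 -0.0019]
```

Request:
{"fn": "carry_out", "kwargs": {"grip": [-1, -1, -1, -1, -1], "linear": [[0.03, 0, -0.002], [0.03, 0, 0], [0.02, 0, 0], [0.01, 0, 0], [0, 0, 0]], "turn": [0, 0, 0, 0, 0]}}

```text
t: 4.8
eef_pos: [635.4, -113.4, 30.6]
tcp_rot: [2.757, 1.57, 2.757]
ft_force: [0.2, -0.3, 0.2]
opening: 1.0
```

Request:
{"fn": "carry_out", "kwargs": {"grip": [1, 1, 1, 1, 1], "linear": [[0, 0, 0], [0, 0, 0], [0, 0, 0], [0, 0, 0], [0, 0, 0]], "turn": [0, 0, 0, 0, 0]}}

```text
t: 5.3
eef_pos: [635.6, -113.4, 31.2]
tcp_rot: [0.149, 1.571, 0.149]
ft_force: [-0.4, 0.6, -0.2]
opening: 0.637
```

Request:
{"fn": "carry_out", "kwargs": {"grip": [1, 1, 1, 1, 1], "linear": [[0, 0, 0], [0, 0, 0], [0, 0, 0], [0, 0, 0], [0, 0, 0]], "turn": [0, 0, 0, 0, 0]}}

```text
t: 5.8
eef_pos: [635.6, -113.4, 31.0]
tcp_rot: [1.416, 1.571, 1.417]
ft_force: [-0.1, -0.8, -0.2]
opening: 0.211
```

Request:
{"fn": "carry_out", "kwargs": {"grip": [1, 1, 1, 1, 1], "linear": [[0, 0, 0], [0, 0, 0], [-0.01, 0, 0], [-0.05, 0, 0], [-0.08, 0, 0]], "turn": [0, 0, 0, 0, 0]}}

```text
t: 6.3
eef_pos: [634.5, -113.2, 100.1]
tcp_rot: [2.85, 1.567, 2.85]
ft_force: [0.6, -0.1, -0.1]
opening: 0.002
```

Request:
{"fn": "carry_out", "kwargs": {"grip": [1, 1, 1, 1, 1], "linear": [[-0.08, 0, 0], [-0.08, 0, 0], [-0.08, 0, 0], [-0.08, 0, 0], [0, 0, 0]], "turn": [0, 0, 0, 0, 0]}}

```text
t: 6.8
eef_pos: [637.1, -113.8, 267.4]
tcp_rot: [-0.273, 1.561, -0.272]
ft_force: [-0.8, 0.3, -0.6]
opening: 0.003
```

```bash
python3 - <<'E'
from h import *
im=cams.read_camera("wrist");cv2.imwrite("pics/w5.png",im);togo([657.5,251,200]);print(env.state()["opening"])
E
```

```text
pos [ 636.2 -113.6  264.2] axes x,y: [ 0.005 -0.001 -1.   ] [-0.     1.    -0.001] linear [0.1276 0.7293 0.0422]
0.005139048454498735
```

View pics/w5.png

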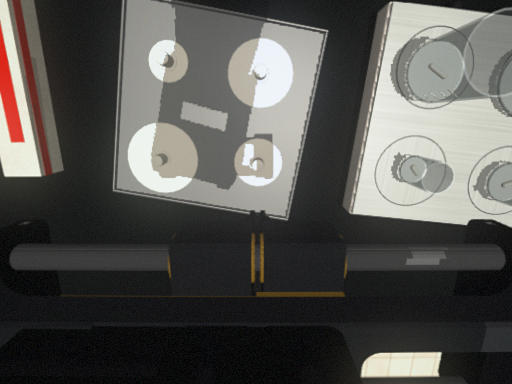

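```bash
python3 - <<'E'
from h import *
I=cams.camera_info("wrist");p,M=tool()
print("tip px",proj(I,[p+M[:,0]*14,p,p-M[:,0]*5]).round(1))
for n,P in [("medium",(636,-112.5)),("large",(506,-109)),("small",(489,-242.5)),("dish",(629,-261.5))]: print(n,proj(I,[[*P,11],[*P,39]]).round(1).tolist())
T=cams.camera_info("top");im=cams.read_camera("top");cv2.imwrite("pics/t6.png",im)
print("top",proj(T,[[636,-112.5,11],p+M[:,0]*14]).round(1).tolist())
S=cams.camera_info("scene");im2=cams.read_camera("scene");cv2.imwrite("pics/s6.png",im2)
q=proj(S,[[636,-112.5,11],[636,-112.5,39],p+M[:,0]*14,p]);print("scene",q.round(1).tolist())
cv2.imwrite("pics/six.png",np.hstack([cv2.resize(im2[100:300,150:350],(400,400),interpolation=2),cv2.resize(cv2.imread("pics/w5.png")[100:260,180:340],(400,400),interpolation=2)]))
print(cv2.imread("pics/w4.png").shape)
E
```

```text
tip px [[257.4 215.8]
 [257.4 222.6]
 [257.5 225.3]]
medium [[258.1, 164.0], [258.1, 167.0]]
large [[260.5, 75.2], [260.8, 72.0]]
small [[167.8, 62.8], [161.3, 58.7]]
dish [[162.6, 159.6], [156.2, 162.3]]
top [[300.7, 134.3], [308.0, 108.9]]
scene [[273.9, 244.5], [274.2, 237.5], [275.9, 177.4], [276.0, 172.9]]
(120, 150, 3)
```

View pics/six.png

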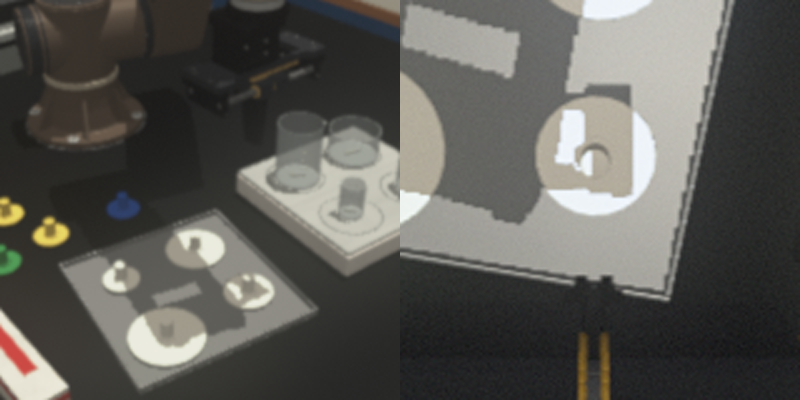

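Request:
{"fn": "carry_out", "kwargs": {"grip": [-1, -1, -1, -1, -1], "linear": [[0.07, 0, -0.002], [0.07, 0, -0.002], [0.07, 0, 0], [0.07, 0, 0], [0.07, 0, 0]], "turn": [0, 0, 0, 0, 0]}}

```text
t: 7.45
eef_pos: [632.5, -113.2, 83.2]
tcp_rot: [2.828, 1.568, 2.828]
ft_force: [0.2, 0.2, -0.8]
opening: 0.364
```

Request:
{"fn": "carry_out", "kwargs": {"grip": [-1, -1, -1, -1, -1], "linear": [[0, 0, 0], [0, 0, 0], [0, 0, 0], [0, 0, 0], [0, 0, 0]], "turn": [0, 0, 0, 0, 0]}}

```text
t: 7.95
eef_pos: [634.0, -113.5, 87.3]
tcp_rot: [-0.231, 1.569, -0.23]
ft_force: [-0.4, 0.2, 0.1]
opening: 0.792
```

Request:
{"fn": "carry_out", "kwargs": {"grip": [-1, -1, -1, -1, -1], "linear": [[0.03, 0, 0], [0.03, 0, 0], [0.03, 0, 0], [0.02, 0, 0], [0.01, 0, 0]], "turn": [0, 0, 0, 0, 0]}}

```text
t: 8.45
eef_pos: [633.0, -113.2, 24.1]
tcp_rot: [2.825, 1.569, 2.826]
ft_force: [-0.5, 0.9, 0.8]
opening: 0.995
```

```bash
python3 - <<'E'
from h import *
togo([634,-112.5,28]);print(env.state()["opening"])
im=cams.read_camera("scene");im2=cams.read_camera("wrist");cv2.imwrite("pics/s7.png",np.hstack([cv2.resize(im[180:280,210:330],(480,400),interpolation=2),cv2.resize(im2[170:260,200:310],(320,262),interpolation=2,dst=None) if 0 else cv2.resize(im2[120:300,190:330],(311,400),interpolation=2)]))
E
```

```text
pos [ 633.  -113.2   24.1] axes x,y: [-0.002  0.001 -1.   ] [-0.     1.     0.001] linear [-0.0077  0.0015  0.002 ]
0.9954753415877047
```

View pics/s7.png

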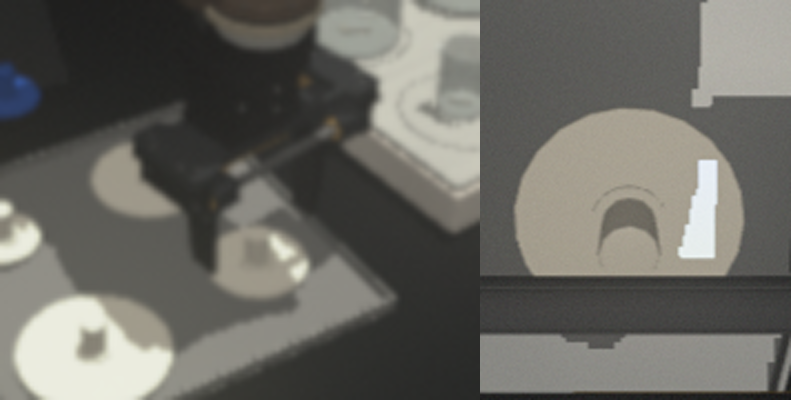

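```bash
python3 - <<'E'
from h import *
S=cams.camera_info("scene");W=cams.camera_info("wrist");p,M=tool()
print("scene tips",proj(S,[p+14*M[:,0]-53*M[:,1],p+14*M[:,0]+53*M[:,1]]).round(1).tolist())
print("knob top ray wrist",[cast(W,[[256.4,233]],z)[0].round(1).tolist() for z in (34,39)])
fl=np.array([[515,220],[744,218],[630,107]]);print("flange l,r,top",cast(W,np.c_[190+(fl[:,0]-480)/2.222,120+fl[:,1]/2.222],11).round(1).tolist())
E
```

```text
scene tips [[259.9, 252.1], [285.6, 236.6]]
knob top ray wrist [[637.1, -114.0, 34.0], [635.0, -114.0, 39.0]]
flange l,r,top [[635.7, -151.1, 11.0], [635.1, -75.8, 11.0], [598.2, -113.3, 11.0]]
```

Request:
{"fn": "carry_out", "kwargs": {"grip": [-1, -1, -1, 1, 1], "linear": [[0, 0, 0.006], [0, 0, 0], [0, 0, 0], [0, 0, 0], [0, 0, 0]], "turn": [0, 0, 0, 0, 0]}}

```text
t: 9.05
eef_pos: [636.6, -113.4, 26.3]
tcp_rot: [-0.034, 1.57, -0.033]
ft_force: [-0.0, 0.2, 0.9]
opening: 0.884
```

Request:
{"fn": "carry_out", "kwargs": {"grip": [1, 1, 1, 1, 1], "linear": [[0, 0, 0], [0, 0, 0], [0, 0, 0], [0, 0, 0], [0, 0, 0]], "turn": [0, 0, 0, 0, 0]}}

```text
t: 9.55
eef_pos: [636.6, -113.4, 26.0]
tcp_rot: [1.319, 1.571, 1.319]
ft_force: [0.2, 0.2, -0.6]
opening: 0.465
```

Request:
{"fn": "carry_out", "kwargs": {"grip": [1, 1, 1, 1, 1], "linear": [[0, 0, 0], [0, 0, 0], [0, 0, 0], [0, 0, 0], [0, 0, 0]], "turn": [0, 0, 0, 0, 0]}}

```text
t: 10.05
eef_pos: [636.6, -113.4, 26.0]
tcp_rot: [0.681, 1.571, 0.681]
ft_force: [-0.4, 0.2, 0.4]
opening: 0.173
```

Request:
{"fn": "carry_out", "kwargs": {"grip": [1, 1, 1, 1, 1], "linear": [[0, 0, 0], [0, 0, 0], [0, 0, 0], [0, 0, 0], [0, 0, 0]], "turn": [0, 0, 0, 0, 0]}}

```text
t: 10.55
eef_pos: [636.6, -113.4, 26.0]
tcp_rot: [1.255, 1.571, 1.255]
ft_force: [0.0, 0.1, -0.1]
opening: 0.167
```

The fingers now stall at 0.167, so the knob is held. I'll lift slowly.

Request:
{"fn": "carry_out", "kwargs": {"grip": [1, 1, 1, 1, 1], "linear": [[-0.005, 0, 0], [-0.01, 0, 0], [-0.02, 0, 0], [-0.03, 0, 0], [-0.04, 0, 0]], "turn": [0, 0, 0, 0, 0]}}

```text
t: 11.05
eef_pos: [636.4, -113.4, 79.7]
tcp_rot: [2.67, 1.57, 2.67]
ft_force: [0.2, -0.1, -0.2]
opening: 0.171
```

Request:
{"fn": "carry_out", "kwargs": {"grip": [1, 1, 1, 1, 1], "linear": [[-0.07, 0, 0], [-0.08, 0, 0], [-0.08, 0, 0], [-0.08, 0, 0], [-0.05, 0, 0]], "turn": [0, 0, 0, 0, 0]}}

```text
t: 11.55
eef_pos: [636.8, -113.5, 263.4]
tcp_rot: [-0.26, 1.566, -0.26]
ft_force: [-0.0, -1.1, -0.1]
opening: 0.173
```

```bash
python3 - <<'E'
from h import *
togo([658,251,250]);s=env.state();print(s["opening"],s["ft_force"])
im2=cams.read_camera("wrist");cv2.imwrite("pics/s8.png",im2)
im=cams.read_camera("scene");print("scene white px near tips");cv2.imwrite("pics/s8s.png",im)
E
```

```text
pos [ 636.8 -113.5  263.4] axes x,y: [ 0.005 -0.001 -1.   ] [-0.     1.    -0.001] linear [0.0262 0.7289 0.0425]
0.17343254623641113 [-0.03688567 -1.08353082 -0.07169883]
scene white px near tips
```

Request:
{"fn": "carry_out", "kwargs": {"grip": [1, 1, 1, 1, 1], "linear": [[0, 0.04, 0], [0, 0.08, 0.01], [0, 0.09, 0.01], [0, 0.09, 0.01], [0, 0.09, 0.01]], "turn": [0, 0, 0, 0, 0]}}

```text
t: 12.15
eef_pos: [656.0, 83.3, 258.4]
tcp_rot: [3.072, 1.57, 3.072]
ft_force: [0.8, -0.4, -0.5]
opening: 0.168
```

Request:
{"fn": "carry_out", "kwargs": {"grip": [1, 1, 1, 1, 1], "linear": [[0, 0.09, 0], [0, 0.09, 0], [0, 0.08, 0], [0, 0.06, 0], [0, 0.019, 0]], "turn": [0, 0, 0, 0, 0]}}

```text
t: 12.65
eef_pos: [655.5, 253.9, 257.9]
tcp_rot: [2.965, 1.57, 2.968]
ft_force: [0.0, -0.5, -0.7]
opening: 0.176
```

```bash
python3 - <<'E'
from h import *
s=env.state();print(s["opening"])
im2=cams.read_camera("wrist");togo([657.5,251,155]);cv2.imwrite("pics/s9.png",np.hstack([im2[0:260],cams.read_camera("scene")[60:320]])[:, 200:900])
E
```

```text
0.17566150742034403
pos [655.7 253.7 258. ] axes x,y: [-0.001  0.    -1.   ] [-0.003  1.     0.   ] linear [ 0.2059 -0.0055  0.0039]
```

View pics/s9.png

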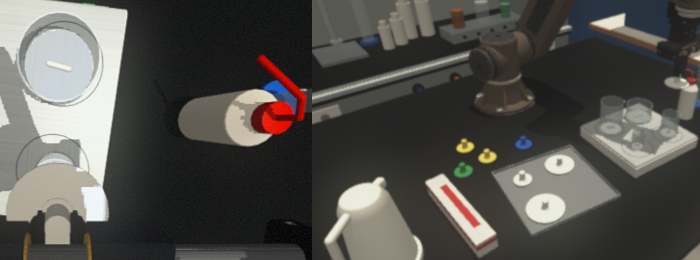

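Request:
{"fn": "carry_out", "kwargs": {"grip": [1, 1, 1, 1, 1], "linear": [[0.04, -0.005, 0.004], [0.06, 0, 0], [0.06, 0, 0], [0.036, 0, 0], [0, 0, 0]], "turn": [0, 0, 0, 0, 0]}}

```text
t: 13.25
eef_pos: [657.5, 246.4, 157.8]
tcp_rot: [-2.828, 1.566, -2.829]
ft_force: [-0.7, 0.4, -0.8]
opening: 0.169
```

Request:
{"fn": "carry_out", "kwargs": {"grip": [1, 1, 1, 1, 1], "linear": [[0, 0, 0], [0, 0, 0], [0, 0, 0], [0.004, 0, 0], [0.002, 0, 0]], "turn": [0, 0, 0, 0, 0]}}

```text
t: 13.75
eef_pos: [658.5, 248.6, 157.8]
tcp_rot: [0.328, 1.57, 0.329]
ft_force: [-0.5, 0.4, -0.3]
opening: 0.17
```

```bash
python3 - <<'E'
from h import *
togo([657.5,251,152]);s=env.state();print(s["opening"],s["ft_force"])
im=cams.read_camera("scene");im2=cams.read_camera("wrist");cv2.imwrite("pics/s10.png",np.hstack([cv2.resize(im[130:230,300:400],(400,400),interpolation=2),cv2.resize(im2[110:260,180:330],(400,400),interpolation=2)]))
E
```

```text
pos [658.5 248.6 157.8] axes x,y: [ 0.001  0.    -1.   ] [-0.  1.  0.] linear [ 0.0117  0.0047 -0.002 ]
0.17001010403263003 [-0.53309369  0.41206807 -0.28659259]
```

View pics/s10.png

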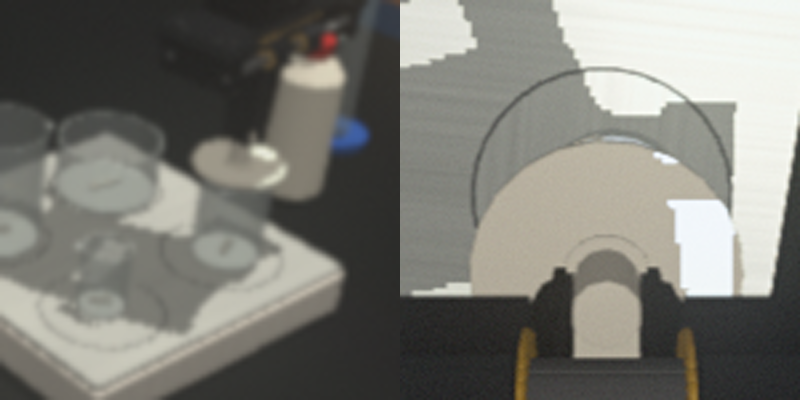

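Request:
{"fn": "carry_out", "kwargs": {"grip": [1, 1, 1, 1, 1], "linear": [[0.002, 0.004, -0.002], [0.002, 0, 0], [0.002, 0, 0], [0, 0, 0], [0, 0, 0]], "turn": [0, 0, 0, 0, 0]}}

```text
t: 14.35
eef_pos: [657.5, 250.6, 154.5]
tcp_rot: [0.982, 1.571, 0.983]
ft_force: [0.6, -0.3, -0.2]
opening: 0.172
```

Request:
{"fn": "carry_out", "kwargs": {"grip": [1, 1, 1, 1, 1], "linear": [[0.002, 0, 0], [0, 0, 0], [0.002, 0, 0], [0, 0, 0], [0, 0, 0]], "turn": [0, 0, 0, 0, 0]}}

```text
t: 14.85
eef_pos: [657.5, 250.6, 152.5]
tcp_rot: [1.261, 1.571, 1.262]
ft_force: [-1.1, -0.3, -0.9]
opening: 0.172
```

Request:
{"fn": "carry_out", "kwargs": {"grip": [1, 1, 1], "linear": [[0.002, 0, 0], [0, 0, 0], [0, 0, 0]], "turn": [0, 0, 0]}}

```text
t: 15.15
eef_pos: [657.4, 250.6, 151.5]
tcp_rot: [1.943, 1.571, 1.943]
ft_force: [1.2, 0.8, -0.0]
opening: 0.168
```

Request:
{"fn": "carry_out", "kwargs": {"grip": [1, 1, 1], "linear": [[0.002, 0, 0], [0, 0, 0], [0, 0, 0]], "turn": [0, 0, 0]}}

```text
t: 15.45
eef_pos: [657.5, 250.6, 150.5]
tcp_rot: [1.481, 1.571, 1.481]
ft_force: [0.4, -0.4, -0.5]
opening: 0.172
```

Request:
{"fn": "carry_out", "kwargs": {"grip": [1, 1, 1], "linear": [[0.001, 0, 0], [0, 0, 0], [0, 0, 0]], "turn": [0, 0, 0]}}

```text
t: 15.75
eef_pos: [657.5, 250.6, 150.0]
tcp_rot: [1.507, 1.571, 1.508]
ft_force: [-0.6, -0.3, -1.6]
opening: 0.17
```

Request:
{"fn": "carry_out", "kwargs": {"grip": [1, 1, 1], "linear": [[0.001, 0, 0], [0, 0, 0], [0, 0, 0]], "turn": [0, 0, 0]}}

```text
t: 16.05
eef_pos: [657.5, 250.6, 149.6]
tcp_rot: [0.592, 1.571, 0.592]
ft_force: [-1.0, -0.2, -1.3]
opening: 0.171
```

Request:
{"fn": "carry_out", "kwargs": {"grip": [1, 1, 1], "linear": [[0.001, 0, 0], [0, 0, 0], [0, 0, 0]], "turn": [0, 0, 0]}}

```text
t: 16.35
eef_pos: [657.5, 250.6, 149.0]
tcp_rot: [1.092, 1.571, 1.092]
ft_force: [-0.6, -0.2, -0.7]
opening: 0.169
```

```bash
python3 - <<'E'
from h import *
togo([657.5,251,152]);s=env.state();print(s["opening"],s["ft_force"])
im=cams.read_camera("scene");im2=cams.read_camera("wrist");cv2.imwrite("pics/s11.png",np.hstack([cv2.resize(im[130:230,300:400],(400,400),interpolation=2),cv2.resize(im2[110:260,180:330],(400,400),interpolation=2)]))
E
```

```text
pos [657.5 250.6 149. ] axes x,y: [ 0.  0. -1.] [-0.  1.  0.] linear [-0.0059  0.0009  0.0001]
0.16911403010585355 [-0.56783634 -0.20682991 -0.74127522]
```

View pics/s11.png

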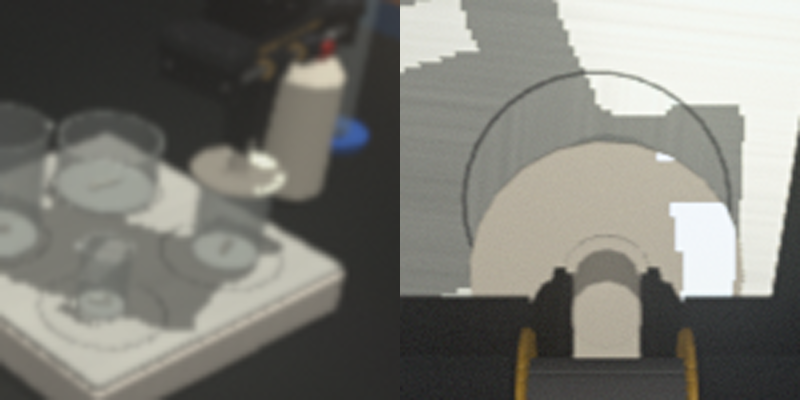

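Request:
{"fn": "carry_out", "kwargs": {"grip": [1, 1, 1], "linear": [[0.001, 0, 0], [0, 0, 0], [0, 0, 0]], "turn": [0, 0, 0]}}

```text
t: 16.75
eef_pos: [657.6, 250.6, 148.9]
tcp_rot: [0.387, 1.57, 0.387]
ft_force: [-1.1, -0.3, 4.4]
opening: 0.172
```

Request:
{"fn": "carry_out", "kwargs": {"grip": [1, 1, 1], "linear": [[0.001, 0, 0], [0, 0, 0], [0, 0, 0]], "turn": [0, 0, 0]}}

```text
t: 17.05
eef_pos: [657.7, 250.6, 148.9]
tcp_rot: [0.312, 1.57, 0.313]
ft_force: [-1.7, -0.5, 8.3]
opening: 0.173
```

Request:
{"fn": "carry_out", "kwargs": {"grip": [1, 1, 1], "linear": [[0.001, 0, 0], [0, 0, 0], [0, 0, 0]], "turn": [0, 0, 0]}}

```text
t: 17.35
eef_pos: [657.8, 250.7, 148.9]
tcp_rot: [0.255, 1.569, 0.255]
ft_force: [-3.3, -1.6, 10.4]
opening: 0.172
```

Contact came at TCP 149.0, which is exactly the seated height for a 3 mm tray floor. If the plug were on the rim it would have been 153. I'll unload and release.

Request:
{"fn": "carry_out", "kwargs": {"grip": [1, 1, -1, -1, -1], "linear": [[-0.003, 0, 0], [0, 0, 0], [0, 0, 0], [0, 0, 0], [0, 0, 0]], "turn": [0, 0, 0, 0, 0]}}

```text
t: 17.85
eef_pos: [657.4, 250.6, 148.7]
tcp_rot: [-3.035, 1.57, -3.035]
ft_force: [0.3, 0.5, 0.1]
opening: 0.369
```

Request:
{"fn": "carry_out", "kwargs": {"grip": [-1, -1, -1, -1, -1], "linear": [[0, 0, 0], [0, 0, 0], [-0.01, 0, 0], [-0.03, 0, 0], [-0.06, 0, 0]], "turn": [0, 0, 0, 0, 0]}}

```text
t: 18.35
eef_pos: [656.8, 250.4, 198.7]
tcp_rot: [-2.88, 1.568, -2.88]
ft_force: [0.1, 0.7, 1.6]
opening: 0.785
```

Request:
{"fn": "carry_out", "kwargs": {"grip": [-1, -1, -1, -1, -1], "linear": [[-0.08, 0, 0], [-0.08, -0.05, 0], [0, -0.09, 0], [0, -0.09, 0], [0, -0.09, 0]], "turn": [0, 0, 0, 0, 0]}}

```text
t: 18.85
eef_pos: [657.3, 89.2, 280.9]
tcp_rot: [0.052, 1.569, 0.053]
ft_force: [0.3, -0.4, -0.6]
opening: 0.999
```

```bash
python3 - <<'E'
from h import *
s=env.state();print(s["opening"],s["ft_force"])
im=cams.read_camera("scene");im2=cams.read_camera("wrist");cv2.imwrite("pics/s12.png",np.hstack([cv2.resize(im[130:230,300:400],(400,400),interpolation=2),cv2.resize(im2[60:260,312:512],(400,400),interpolation=2)]))
togo([506,-109,100]);togo([629,-261.5,80])
E
```

```text
0.9985900544809428 [ 0.32613892 -0.42034714 -0.55850447]
pos [657.7  85.8 280.8] axes x,y: [ 0.002 -0.001 -1.   ] [ 0.004  1.    -0.001] linear [ 0.3614 -0.3905 -0.3023]
pos [657.7  85.8 280.8] axes x,y: [ 0.002 -0.001 -1.   ] [ 0.004  1.    -0.001] linear [ 0.402  -0.6945 -0.0552]
```

View pics/s12.png

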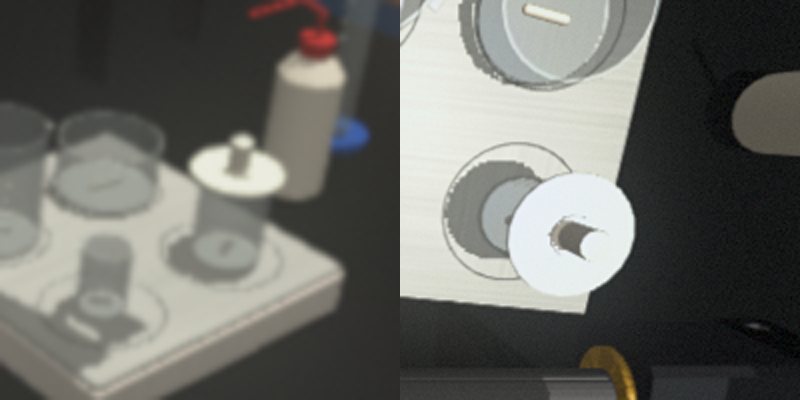

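Request:
{"fn": "carry_out", "kwargs": {"grip": [-1, -1, -1, -1, -1], "linear": [[0, -0.09, -0.011], [0, -0.09, -0.011], [0, -0.09, -0.011], [0, -0.09, -0.011], [0, -0.09, -0.011]], "turn": [0, 0, 0, 0, 0]}}

```text
t: 19.45
eef_pos: [629.9, -135.6, 280.4]
tcp_rot: [-0.134, 1.569, -0.133]
ft_force: [0.3, 0.4, 0.1]
opening: 0.999
```

Request:
{"fn": "carry_out", "kwargs": {"grip": [-1, -1, -1, -1, -1], "linear": [[0, -0.09, 0], [0, -0.09, 0], [0, -0.065, 0], [0.08, 0, 0], [0.08, 0, 0]], "turn": [0, 0, 0, 0, 0]}}

```text
t: 19.95
eef_pos: [630.6, -258.0, 199.9]
tcp_rot: [-0.42, 1.567, -0.422]
ft_force: [1.0, 0.8, -0.6]
opening: 0.999
```

Request:
{"fn": "carry_out", "kwargs": {"grip": [-1, -1, -1, -1, -1], "linear": [[0.08, 0, 0], [0.08, 0, 0], [0.08, 0, 0], [0, 0, 0], [0, 0, 0]], "turn": [0, 0, 0, 0, 0]}}

```text
t: 20.45
eef_pos: [630.9, -256.9, 80.4]
tcp_rot: [-0.265, 1.57, -0.264]
ft_force: [0.5, 0.4, 0.0]
opening: 1.001
```

```bash
python3 - <<'E'
from h import *
togo([629,-261.5,26])
E
```

```text
pos [ 630.9 -256.9   80.4] axes x,y: [ 0.001 -0.    -1.   ] [-0.001  1.    -0.   ] linear [ 0.1088 -0.0092 -0.0038]
```

Request:
{"fn": "carry_out", "kwargs": {"grip": [-1, -1, -1, -1, -1], "linear": [[0.04, -0.009, -0.004], [0.04, 0, 0], [0.02, 0, 0], [0.009, 0, 0], [0, 0, 0]], "turn": [0, 0, 0, 0, 0]}}

```text
t: 20.95
eef_pos: [628.7, -261.6, 25.6]
tcp_rot: [-0.414, 1.569, -0.413]
ft_force: [0.0, -0.6, 0.2]
opening: 1.003
```

Request:
{"fn": "carry_out", "kwargs": {"grip": [1, 1, 1, 1, 1], "linear": [[0, 0, 0], [0, 0, 0], [0, 0, 0], [0, 0, 0], [0, 0, 0]], "turn": [0, 0, 0, 0, 0]}}

```text
t: 21.45
eef_pos: [628.2, -261.4, 24.7]
tcp_rot: [0.028, 1.571, 0.029]
ft_force: [0.0, -0.6, 0.3]
opening: 0.633
```

Request:
{"fn": "carry_out", "kwargs": {"grip": [1, 1, 1, 1, 1], "linear": [[0, 0, 0], [0, 0, 0], [0, 0, 0], [0, 0, 0], [0, 0, 0]], "turn": [0, 0, 0, 0, 0]}}

```text
t: 21.95
eef_pos: [628.1, -261.4, 24.5]
tcp_rot: [1.165, 1.571, 1.165]
ft_force: [-1.0, -0.3, -0.3]
opening: 0.213
```

Request:
{"fn": "carry_out", "kwargs": {"grip": [1, 1, 1, 1, 1], "linear": [[0, 0, 0], [0, 0, 0], [0, 0, 0], [0, 0, 0], [0, 0, 0]], "turn": [0, 0, 0, 0, 0]}}

```text
t: 22.45
eef_pos: [628.1, -261.4, 24.5]
tcp_rot: [0.707, 1.571, 0.708]
ft_force: [0.2, -0.1, -1.2]
opening: 0.177
```

Request:
{"fn": "carry_out", "kwargs": {"grip": [1, 1, 1, 1, 1], "linear": [[-0.005, 0, 0], [-0.01, 0, 0], [-0.02, 0, 0], [-0.04, 0, 0], [-0.06, 0, 0]], "turn": [0, 0, 0, 0, 0]}}

```text
t: 22.95
eef_pos: [627.5, -261.1, 92.2]
tcp_rot: [2.592, 1.569, 2.592]
ft_force: [0.5, 0.7, -0.7]
opening: 0.175
```

Request:
{"fn": "carry_out", "kwargs": {"grip": [1, 1, 1, 1, 1], "linear": [[-0.08, 0, 0], [-0.08, 0, 0], [-0.08, 0, 0], [-0.08, 0, 0], [-0.03, 0.03, -0.005]], "turn": [0, 0, 0, 0, 0]}}

```text
t: 23.45
eef_pos: [626.3, -247.5, 271.9]
tcp_rot: [-0.501, 1.564, -0.502]
ft_force: [-0.3, 0.3, -0.6]
opening: 0.171
```

Request:
{"fn": "carry_out", "kwargs": {"grip": [1, 1, 1, 1, 1], "linear": [[0, 0.06, -0.015], [0, 0.085, -0.018], [0, 0.085, -0.018], [0, 0.085, -0.018], [0, 0.085, -0.018]], "turn": [0, 0, 0, 0, 0]}}

```text
t: 23.95
eef_pos: [580.6, -44.1, 266.6]
tcp_rot: [2.699, 1.57, 2.699]
ft_force: [1.8, -0.2, -0.4]
opening: 0.174
```

Request:
{"fn": "carry_out", "kwargs": {"grip": [1, 1, 1, 1, 1], "linear": [[0, 0.085, -0.018], [0, 0.085, -0.018], [0, 0.085, -0.018], [0, 0.085, -0.018], [0, 0.085, -0.018]], "turn": [0, 0, 0, 0, 0]}}

```text
t: 24.45
eef_pos: [535.3, 168.1, 266.7]
tcp_rot: [3.036, 1.57, 3.036]
ft_force: [1.0, 0.6, -1.7]
opening: 0.172
```

```bash
python3 - <<'E'
from h import *
togo([520,254.5,130]);print(env.state()["opening"])
E
```

```text
pos [535.3 168.1 266.7] axes x,y: [-0.001  0.    -1.   ] [-0.001  1.     0.   ] linear [ 0.2735  0.1727 -0.0304]
0.17234724680039584
```

Request:
{"fn": "carry_out", "kwargs": {"grip": [1, 1, 1, 1, 1], "linear": [[0, 0.08, -0.014], [0, 0.06, -0.01], [0, 0.03, -0.006], [0, 0, 0], [0, 0, 0]], "turn": [0, 0, 0, 0, 0]}}

```text
t: 24.95
eef_pos: [521.6, 250.6, 266.8]
tcp_rot: [-2.51, 1.57, -2.509]
ft_force: [0.4, -1.0, -1.3]
opening: 0.175
```

Request:
{"fn": "carry_out", "kwargs": {"grip": [1, 1, 1, 1, 1], "linear": [[0.04, 0, 0], [0.07, 0, 0], [0.07, 0, 0], [0.05, 0, 0], [0.02, 0, 0]], "turn": [0, 0, 0, 0, 0]}}

```text
t: 25.45
eef_pos: [521.4, 249.3, 139.8]
tcp_rot: [-2.776, 1.567, -2.777]
ft_force: [0.3, -0.9, -0.9]
opening: 0.176
```

Request:
{"fn": "carry_out", "kwargs": {"grip": [1, 1, 1], "linear": [[0, 0, 0], [0, 0, 0], [0, 0, 0]], "turn": [0, 0, 0]}}

```text
t: 25.75
eef_pos: [522.6, 251.0, 143.5]
tcp_rot: [0.347, 1.568, 0.347]
ft_force: [0.1, -0.0, -0.1]
opening: 0.174
```

```bash
python3 - <<'E'
from h import *
togo([520,254.5,124])
E
```

```text
pos [522.6 251.  143.5] axes x,y: [ 0.002  0.001 -1.   ] [-0.     1.     0.001] linear [ 0.0389  0.0069 -0.0054]
```

Correct laterally, descend to about 125, then step down to 122.5.

Request:
{"fn": "carry_out", "kwargs": {"grip": [1, 1, 1, 1, 1], "linear": [[0.01, 0.007, -0.005], [0.015, 0, 0], [0.01, 0, 0], [0, 0, 0], [0, 0, 0]], "turn": [0, 0, 0, 0, 0]}}

```text
t: 26.25
eef_pos: [519.4, 254.6, 124.3]
tcp_rot: [-2.955, 1.57, -2.955]
ft_force: [-0.9, 0.6, -1.1]
opening: 0.175
```

Request:
{"fn": "carry_out", "kwargs": {"grip": [1, 1, 1, 1], "linear": [[0.002, 0, 0], [0.001, 0, 0], [0, 0, 0], [0, 0, 0]], "turn": [0, 0, 0, 0]}}

```text
t: 26.65
eef_pos: [519.5, 254.5, 123.1]
tcp_rot: [0.69, 1.571, 0.69]
ft_force: [-0.2, 0.1, -1.9]
opening: 0.172
```

Request:
{"fn": "carry_out", "kwargs": {"grip": [1, 1, 1], "linear": [[0.001, 0, 0], [0, 0, 0], [0, 0, 0]], "turn": [0, 0, 0]}}

```text
t: 26.95
eef_pos: [519.5, 254.5, 122.6]
tcp_rot: [1.256, 1.571, 1.257]
ft_force: [-0.4, -1.0, -0.7]
opening: 0.175
```

Request:
{"fn": "carry_out", "kwargs": {"grip": [1, 1, 1], "linear": [[0.001, 0, 0], [0, 0, 0], [0, 0, 0]], "turn": [0, 0, 0]}}

```text
t: 27.25
eef_pos: [519.5, 254.5, 122.4]
tcp_rot: [0.413, 1.57, 0.414]
ft_force: [-2.3, -0.5, 5.3]
opening: 0.171
```

Request:
{"fn": "carry_out", "kwargs": {"grip": [1, 1, 1], "linear": [[0.001, 0, 0], [0, 0, 0], [0, 0, 0]], "turn": [0, 0, 0]}}

```text
t: 27.55
eef_pos: [519.5, 254.5, 122.3]
tcp_rot: [0.368, 1.57, 0.369]
ft_force: [-3.0, -1.6, 10.8]
opening: 0.173
```

Contact at 122.4 against a predicted 122.5. I'll release, then fetch the large cover.

Request:
{"fn": "carry_out", "kwargs": {"grip": [1, 1, -1, -1, -1], "linear": [[-0.002, 0, 0], [0, 0, 0], [0, 0, 0], [0, 0, 0], [0, 0, 0]], "turn": [0, 0, 0, 0, 0]}}

```text
t: 28.05
eef_pos: [519.5, 254.5, 122.4]
tcp_rot: [2.81, 1.571, 2.81]
ft_force: [-0.6, -0.4, -0.4]
opening: 0.37
```

Request:
{"fn": "carry_out", "kwargs": {"grip": [-1, -1, -1, -1, -1], "linear": [[0, 0, 0], [0, 0, 0], [-0.01, 0, 0], [-0.03, 0, 0], [-0.06, 0, 0]], "turn": [0, 0, 0, 0, 0]}}

```text
t: 28.55
eef_pos: [518.7, 254.2, 171.8]
tcp_rot: [-2.812, 1.567, -2.812]
ft_force: [-0.2, -0.5, 1.0]
opening: 0.788
```

Request:
{"fn": "carry_out", "kwargs": {"grip": [-1, -1, -1, -1, -1], "linear": [[-0.08, 0, 0], [-0.08, 0, 0], [-0.06, -0.04, 0], [0, -0.09, -0.003], [0, -0.09, -0.003]], "turn": [0, 0, 0, 0, 0]}}

```text
t: 29.05
eef_pos: [516.3, 143.8, 283.8]
tcp_rot: [0.148, 1.568, 0.15]
ft_force: [0.3, 0.1, -0.1]
opening: 0.996
```

Request:
{"fn": "carry_out", "kwargs": {"grip": [-1, -1, -1, -1, -1], "linear": [[0, -0.09, -0.003], [0, -0.09, -0.003], [0, -0.09, -0.003], [0, -0.09, -0.003], [0, -0.09, -0.003]], "turn": [0, 0, 0, 0, 0]}}

```text
t: 29.55
eef_pos: [508.6, -82.2, 283.1]
tcp_rot: [-0.159, 1.57, -0.158]
ft_force: [1.7, -0.4, -0.2]
opening: 1.001
```

```bash
python3 - <<'E'
from h import *
togo([506,-109,80])
E
```

```text
pos [508.6 -82.2 283.1] axes x,y: [ 0.001 -0.    -1.   ] [-0.  1. -0.] linear [ 0.4062 -0.0535 -0.0056]
```

Request:
{"fn": "carry_out", "kwargs": {"grip": [-1, -1, -1, -1, -1], "linear": [[0, -0.046, -0.004], [0.08, 0, 0], [0.08, 0, 0], [0.08, 0, 0], [0.08, 0, 0]], "turn": [0, 0, 0, 0, 0]}}

```text
t: 30.05
eef_pos: [507.1, -103.6, 121.7]
tcp_rot: [-0.245, 1.57, -0.245]
ft_force: [1.7, -0.6, 0.3]
opening: 0.999
```

Request:
{"fn": "carry_out", "kwargs": {"grip": [-1, -1, -1, -1, -1], "linear": [[0.07, 0, 0], [0, 0, 0], [0, 0, 0], [0, 0, 0], [0, 0, 0]], "turn": [0, 0, 0, 0, 0]}}

```text
t: 30.55
eef_pos: [507.9, -103.7, 89.3]
tcp_rot: [-0.301, 1.568, -0.3]
ft_force: [-0.1, 0.1, 0.7]
opening: 1.003
```

```bash
python3 - <<'E'
from h import *
togo([506,-109,26])
E
```

```text
pos [ 507.9 -103.7   89.3] axes x,y: [ 0.003 -0.001 -1.   ] [-0.     1.    -0.001] linear [ 0.1266 -0.0105 -0.0041]
```

Request:
{"fn": "carry_out", "kwargs": {"grip": [-1, -1, -1, -1, -1], "linear": [[0.04, -0.01, -0.004], [0.04, 0, 0], [0.03, 0, 0], [0.013, 0, 0], [0, 0, 0]], "turn": [0, 0, 0, 0, 0]}}

```text
t: 31.05
eef_pos: [505.2, -108.5, 26.2]
tcp_rot: [0.638, 1.571, 0.638]
ft_force: [-0.2, -0.3, 0.6]
opening: 1.0
```

Request:
{"fn": "carry_out", "kwargs": {"grip": [1, 1, 1, 1, 1], "linear": [[0, 0, 0], [0, 0, 0], [0, 0, 0], [0, 0, 0], [0, 0, 0]], "turn": [0, 0, 0, 0, 0]}}

```text
t: 31.55
eef_pos: [505.2, -108.5, 26.2]
tcp_rot: [-0.088, 1.57, -0.087]
ft_force: [-0.1, 0.5, -0.1]
opening: 0.636
```

Request:
{"fn": "carry_out", "kwargs": {"grip": [1, 1, 1, 1, 1], "linear": [[0, 0, 0], [0, 0, 0], [0, 0, 0], [0, 0, 0], [0, 0, 0]], "turn": [0, 0, 0, 0, 0]}}

```text
t: 32.05
eef_pos: [505.1, -108.5, 26.0]
tcp_rot: [1.04, 1.571, 1.04]
ft_force: [-0.1, -1.0, 0.4]
opening: 0.216
```

Request:
{"fn": "carry_out", "kwargs": {"grip": [1, 1, 1, 1, 1], "linear": [[0, 0, 0], [0, 0, 0], [0, 0, 0], [0, 0, 0], [0, 0, 0]], "turn": [0, 0, 0, 0, 0]}}

```text
t: 32.55
eef_pos: [505.1, -108.5, 26.0]
tcp_rot: [1.188, 1.571, 1.189]
ft_force: [0.3, -0.6, -0.9]
opening: 0.173
```

Request:
{"fn": "carry_out", "kwargs": {"grip": [1, 1, 1, 1, 1], "linear": [[-0.005, 0, 0], [-0.01, 0, 0], [-0.02, 0, 0], [-0.04, 0, 0], [-0.06, 0, 0]], "turn": [0, 0, 0, 0, 0]}}

```text
t: 33.05
eef_pos: [504.5, -108.3, 94.0]
tcp_rot: [2.754, 1.569, 2.755]
ft_force: [0.2, 0.3, 0.5]
opening: 0.17
```

Request:
{"fn": "carry_out", "kwargs": {"grip": [1, 1, 1, 1, 1], "linear": [[-0.08, 0, 0], [-0.08, 0, 0], [-0.08, 0, 0], [-0.08, 0, 0], [-0.04, 0.02, 0]], "turn": [0, 0, 0, 0, 0]}}

```text
t: 33.55
eef_pos: [505.4, -99.0, 277.8]
tcp_rot: [-0.339, 1.566, -0.339]
ft_force: [0.3, -0.4, -0.7]
opening: 0.172
```

Request:
{"fn": "carry_out", "kwargs": {"grip": [1, 1, 1, 1, 1], "linear": [[0, 0.06, 0], [0, 0.08, 0], [0, 0.08, 0], [0, 0.08, 0], [0, 0.08, 0]], "turn": [0, 0, 0, 0, 0]}}

```text
t: 34.05
eef_pos: [504.4, 93.0, 274.5]
tcp_rot: [0.129, 1.57, 0.13]
ft_force: [1.5, 0.2, -1.1]
opening: 0.169
```

Request:
{"fn": "carry_out", "kwargs": {"grip": [1, 1, 1, 1, 1], "linear": [[0, 0.05, 0], [0, 0.01, 0], [0, 0, 0], [0, 0, 0], [0, 0, 0]], "turn": [0, 0, 0, 0, 0]}}

```text
t: 34.55
eef_pos: [505.0, 120.5, 273.7]
tcp_rot: [-0.361, 1.571, -0.362]
ft_force: [0.2, -0.4, -1.4]
opening: 0.173
```

```bash
python3 - <<'E'
from h import *
togo([506,123,182]);print(env.state()["opening"])
E
```

```text
pos [505.  120.5 273.7] axes x,y: [ 0. -0. -1.] [ 0.001  1.    -0.   ] linear [0.1834 0.005  0.0019]
0.17328339670022502
```

Request:
{"fn": "carry_out", "kwargs": {"grip": [1, 1, 1, 1, 1], "linear": [[0.04, 0.005, 0.002], [0.06, 0, 0], [0.05, 0, 0], [0.02, 0, 0], [0.005, 0, 0]], "turn": [0, 0, 0, 0, 0]}}

```text
t: 35.05
eef_pos: [505.9, 123.4, 185.4]
tcp_rot: [-3.052, 1.569, -3.053]
ft_force: [-0.6, -0.7, -0.3]
opening: 0.171
```

Request:
{"fn": "carry_out", "kwargs": {"grip": [1, 1, 1, 1], "linear": [[0.002, 0, 0], [0, 0, 0], [0, 0, 0], [0, 0, 0]], "turn": [0, 0, 0, 0]}}

```text
t: 35.45
eef_pos: [506.2, 124.1, 185.7]
tcp_rot: [0.162, 1.57, 0.163]
ft_force: [-0.3, -0.2, -0.8]
opening: 0.173
```

```bash
python3 - <<'E'
from h import *
togo([506,123,180])
E
```

```text
pos [506.2 124.1 185.7] axes x,y: [ 0.001  0.    -1.   ] [-0.  1.  0.] linear [ 0.0114 -0.0022 -0.0004]
```

Request:
{"fn": "carry_out", "kwargs": {"grip": [1, 1, 1, 1, 1], "linear": [[0.004, -0.002, 0], [0.004, 0, 0], [0.002, 0, 0], [0, 0, 0], [0, 0, 0]], "turn": [0, 0, 0, 0, 0]}}

```text
t: 35.95
eef_pos: [506.0, 123.0, 180.0]
tcp_rot: [2.642, 1.571, 2.643]
ft_force: [0.0, -0.2, -1.6]
opening: 0.173
```

Request:
{"fn": "carry_out", "kwargs": {"grip": [1, 1, 1], "linear": [[0.002, 0, 0], [0, 0, 0], [0, 0, 0]], "turn": [0, 0, 0]}}

```text
t: 36.25
eef_pos: [506.0, 123.0, 179.0]
tcp_rot: [1.599, 1.571, 1.599]
ft_force: [-0.1, 0.1, -1.2]
opening: 0.166
```

Request:
{"fn": "carry_out", "kwargs": {"grip": [1, 1, 1], "linear": [[0.001, 0, 0], [0, 0, 0], [0, 0, 0]], "turn": [0, 0, 0]}}

```text
t: 36.55
eef_pos: [506.1, 123.1, 178.9]
tcp_rot: [0.187, 1.57, 0.187]
ft_force: [-2.4, -1.0, 5.4]
opening: 0.174
```

Request:
{"fn": "carry_out", "kwargs": {"grip": [1, 1, 1], "linear": [[0.001, 0, 0], [0, 0, 0], [0, 0, 0]], "turn": [0, 0, 0]}}

```text
t: 36.85
eef_pos: [506.2, 123.1, 178.9]
tcp_rot: [0.155, 1.57, 0.156]
ft_force: [-2.8, -0.5, 10.1]
opening: 0.17
```

Contact at 178.9 against a predicted 179. I'll release, then fetch the small cover.

Request:
{"fn": "carry_out", "kwargs": {"grip": [1, 1, -1, -1, -1], "linear": [[-0.002, 0, 0], [0, 0, 0], [0, 0, 0], [0, 0, 0], [0, 0, 0]], "turn": [0, 0, 0, 0, 0]}}

```text
t: 37.35
eef_pos: [506.0, 123.0, 178.9]
tcp_rot: [2.635, 1.571, 2.635]
ft_force: [0.1, -0.1, 0.2]
opening: 0.367
```

Request:
{"fn": "carry_out", "kwargs": {"grip": [-1, -1, -1, -1, -1], "linear": [[0, 0, 0], [0, 0, 0], [-0.01, 0, 0], [-0.03, 0, 0], [-0.06, 0, 0]], "turn": [0, 0, 0, 0, 0]}}

```text
t: 37.85
eef_pos: [505.2, 122.9, 228.5]
tcp_rot: [-3.058, 1.567, -3.057]
ft_force: [0.7, -1.2, 0.8]
opening: 0.788
```

Request:
{"fn": "carry_out", "kwargs": {"grip": [-1, -1, -1, -1, -1], "linear": [[-0.06, 0, 0], [-0.04, -0.04, 0], [0, -0.08, -0.004], [0, -0.08, -0.004], [0, -0.08, -0.004]], "turn": [0, 0, 0, 0, 0]}}

```text
t: 38.35
eef_pos: [499.7, -18.2, 279.7]
tcp_rot: [-0.068, 1.57, -0.066]
ft_force: [0.4, 0.1, 0.4]
opening: 0.997
```

Request:
{"fn": "carry_out", "kwargs": {"grip": [-1, -1, -1, -1, -1], "linear": [[0, -0.08, -0.004], [0, -0.08, -0.004], [0, -0.08, -0.004], [0, -0.08, -0.004], [0, -0.08, -0.004]], "turn": [0, 0, 0, 0, 0]}}

```text
t: 38.85
eef_pos: [489.7, -218.6, 279.5]
tcp_rot: [-0.264, 1.57, -0.264]
ft_force: [1.0, -0.1, -0.0]
opening: 1.0
```

```bash
python3 - <<'E'
from h import *
togo([489,-242.5,80])
E
```

```text
pos [ 489.7 -218.6  279.5] axes x,y: [ 0. -0. -1.] [-0.  1. -0.] linear [ 0.399  -0.0477 -0.0017]
```

Request:
{"fn": "carry_out", "kwargs": {"grip": [-1, -1, -1, -1, -1], "linear": [[0, -0.046, 0], [0.08, 0, 0], [0.08, 0, 0], [0.08, 0, 0], [0.08, 0, 0]], "turn": [0, 0, 0, 0, 0]}}

```text
t: 39.35
eef_pos: [490.1, -240.1, 118.1]
tcp_rot: [-0.48, 1.57, -0.48]
ft_force: [1.6, -0.8, -0.2]
opening: 0.998
```

Request:
{"fn": "carry_out", "kwargs": {"grip": [-1, -1, -1, -1, -1], "linear": [[0.07, 0, 0], [0, 0, 0], [0, 0, 0], [0, 0, 0], [0, 0, 0]], "turn": [0, 0, 0, 0, 0]}}

```text
t: 39.85
eef_pos: [490.9, -240.4, 85.9]
tcp_rot: [-0.547, 1.568, -0.547]
ft_force: [0.3, -0.3, 0.3]
opening: 1.002
```

```bash
python3 - <<'E'
from h import *
togo([489,-242.5,26])
E
```

```text
pos [ 490.9 -240.4   85.9] axes x,y: [ 0.003 -0.002 -1.   ] [-0.     1.    -0.002] linear [ 0.1197 -0.004  -0.004 ]
```

Request:
{"fn": "carry_out", "kwargs": {"grip": [-1, -1, -1, -1, -1], "linear": [[0.04, -0.004, -0.003], [0.04, 0, 0], [0.025, 0, 0], [0.011, 0, 0], [0, 0, 0]], "turn": [0, 0, 0, 0, 0]}}

```text
t: 40.35
eef_pos: [488.7, -242.0, 26.0]
tcp_rot: [2.214, 1.571, 2.215]
ft_force: [-0.3, 0.3, -0.4]
opening: 1.003
```

Request:
{"fn": "carry_out", "kwargs": {"grip": [1, 1, 1, 1, 1], "linear": [[0, 0, 0], [0, 0, 0], [0, 0, 0], [0, 0, 0], [0, 0, 0]], "turn": [0, 0, 0, 0, 0]}}

```text
t: 40.85
eef_pos: [488.7, -242.0, 26.2]
tcp_rot: [-0.142, 1.571, -0.142]
ft_force: [-0.3, 0.2, 0.2]
opening: 0.634
```

Request:
{"fn": "carry_out", "kwargs": {"grip": [1, 1, 1, 1, 1], "linear": [[0, 0, 0], [0, 0, 0], [0, 0, 0], [0, 0, 0], [0, 0, 0]], "turn": [0, 0, 0, 0, 0]}}

```text
t: 41.35
eef_pos: [488.6, -241.9, 26.0]
tcp_rot: [1.488, 1.571, 1.488]
ft_force: [0.6, 0.1, -1.0]
opening: 0.216
```

Request:
{"fn": "carry_out", "kwargs": {"grip": [1, 1, 1, 1, 1], "linear": [[0, 0, 0], [0, 0, 0], [0, 0, 0], [0, 0, 0], [0, 0, 0]], "turn": [0, 0, 0, 0, 0]}}

```text
t: 41.85
eef_pos: [488.6, -242.0, 26.0]
tcp_rot: [1.533, 1.571, 1.534]
ft_force: [0.5, 0.4, -0.3]
opening: 0.171
```

Request:
{"fn": "carry_out", "kwargs": {"grip": [1, 1, 1, 1, 1], "linear": [[-0.005, 0, 0], [-0.01, 0, 0], [-0.02, 0, 0], [-0.04, 0, 0], [-0.06, 0, 0]], "turn": [0, 0, 0, 0, 0]}}

```text
t: 42.35
eef_pos: [488.1, -241.6, 94.0]
tcp_rot: [2.491, 1.569, 2.491]
ft_force: [0.0, 0.0, 0.3]
opening: 0.17
```

Request:
{"fn": "carry_out", "kwargs": {"grip": [1, 1, 1, 1, 1], "linear": [[-0.08, 0, 0], [-0.08, 0, 0], [-0.08, 0, 0], [-0.08, 0, 0], [-0.04, 0.03, 0.015]], "turn": [0, 0, 0, 0, 0]}}

```text
t: 42.85
eef_pos: [496.1, -228.0, 278.0]
tcp_rot: [-0.596, 1.566, -0.597]
ft_force: [-0.5, 0.4, -1.1]
opening: 0.17
```

Request:
{"fn": "carry_out", "kwargs": {"grip": [1, 1, 1, 1, 1], "linear": [[0, 0.06, 0.03], [0, 0.08, 0.035], [0, 0.08, 0.035], [0, 0.08, 0.035], [0, 0.08, 0.035]], "turn": [0, 0, 0, 0, 0]}}

```text
t: 43.35
eef_pos: [581.2, -35.2, 274.6]
tcp_rot: [-0.101, 1.57, -0.1]
ft_force: [-0.1, -0.5, -0.2]
opening: 0.17
```

Request:
{"fn": "carry_out", "kwargs": {"grip": [1, 1, 1, 1, 1], "linear": [[0, 0.08, 0.035], [0, 0.08, 0.035], [0, 0.08, 0.03], [0, 0.04, 0.015], [0, 0, 0]], "turn": [0, 0, 0, 0, 0]}}

```text
t: 43.85
eef_pos: [638.6, 105.7, 273.9]
tcp_rot: [1.024, 1.57, 1.027]
ft_force: [0.1, 0.1, -0.6]
opening: 0.174
```

```bash
python3 - <<'E'
from h import *
togo([639,110,133]);print(env.state()["opening"])
E
```

```text
pos [638.6 105.7 273.9] axes x,y: [ 0.  0. -1.] [-0.003  1.     0.   ] linear [0.2818 0.0085 0.0007]
0.1737321228129113
```

Request:
{"fn": "carry_out", "kwargs": {"grip": [1, 1, 1, 1, 1], "linear": [[0.04, 0.007, 0], [0.07, 0, 0], [0.07, 0, 0], [0.06, 0, 0], [0.03, 0, 0]], "turn": [0, 0, 0, 0, 0]}}

```text
t: 44.35
eef_pos: [637.2, 105.4, 136.7]
tcp_rot: [-3.054, 1.568, -3.054]
ft_force: [0.4, -0.3, -0.6]
opening: 0.171
```

Request:
{"fn": "carry_out", "kwargs": {"grip": [1, 1, 1, 1], "linear": [[0, 0, 0], [0, 0, 0], [0, 0, 0], [0, 0, 0]], "turn": [0, 0, 0, 0]}}

```text
t: 44.75
eef_pos: [638.9, 106.4, 139.9]
tcp_rot: [0.091, 1.569, 0.091]
ft_force: [-0.2, 0.3, 0.2]
opening: 0.17
```

```bash
python3 - <<'E'
from h import *
togo([639,110,130])
im2=cams.read_camera("wrist");im=cams.read_camera("scene");cv2.imwrite("pics/s13.png",np.hstack([cv2.resize(im[130:230,270:370],(400,400),interpolation=2),cv2.resize(im2[110:260,180:330],(400,400),interpolation=2)]))
E
```

```text
pos [638.9 106.4 139.9] axes x,y: [ 0.002  0.    -1.   ] [-0.  1.  0.] linear [0.0198 0.0072 0.0002]
```

View pics/s13.png

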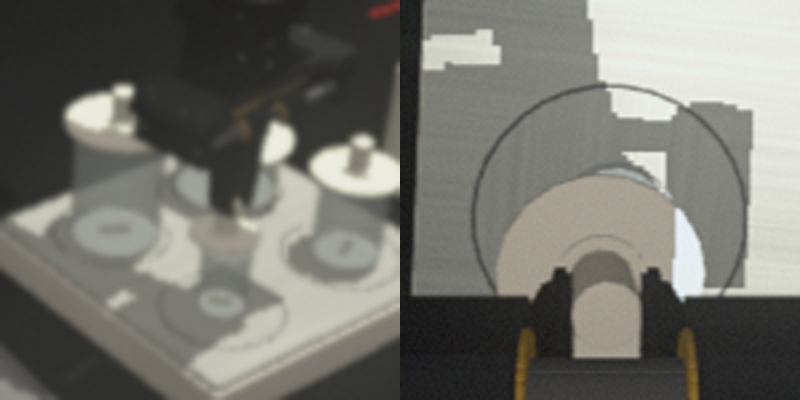

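The large, dish and medium covers are seated. The small cover hangs just over its beaker, which shows slightly to the right (+y), agreeing with the 3.6 mm still to go.

Request:
{"fn": "carry_out", "kwargs": {"grip": [1, 1, 1, 1, 1], "linear": [[0, 0.007, 0], [0.01, 0, 0], [0.008, 0, 0], [0, 0, 0], [0, 0, 0]], "turn": [0, 0, 0, 0, 0]}}

```text
t: 45.35
eef_pos: [638.4, 110.0, 129.2]
tcp_rot: [-3.113, 1.57, -3.112]
ft_force: [-0.0, -0.0, -1.4]
opening: 0.17
```

Request:
{"fn": "carry_out", "kwargs": {"grip": [1, 1, 1], "linear": [[0.002, 0, 0], [0, 0, 0], [0, 0, 0]], "turn": [0, 0, 0]}}

```text
t: 45.65
eef_pos: [638.6, 110.0, 128.6]
tcp_rot: [0.335, 1.571, 0.335]
ft_force: [-0.4, 1.0, -0.2]
opening: 0.172
```

Request:
{"fn": "carry_out", "kwargs": {"grip": [1, 1, 1], "linear": [[0.001, 0, 0], [0, 0, 0], [0, 0, 0]], "turn": [0, 0, 0]}}

```text
t: 45.95
eef_pos: [638.7, 110.1, 128.4]
tcp_rot: [0.226, 1.57, 0.226]
ft_force: [-1.4, 0.1, 5.2]
opening: 0.171
```

Request:
{"fn": "carry_out", "kwargs": {"grip": [1, 1, 1], "linear": [[0.001, 0, 0], [0, 0, 0], [0, 0, 0]], "turn": [0, 0, 0]}}

```text
t: 46.25
eef_pos: [638.9, 110.1, 128.3]
tcp_rot: [0.146, 1.569, 0.146]
ft_force: [-0.5, 0.1, 7.4]
opening: 0.171
```

Request:
{"fn": "carry_out", "kwargs": {"grip": [1, 1, -1, -1, -1], "linear": [[-0.002, 0, 0], [0, 0, 0], [0, 0, 0], [0, 0, 0], [0, 0, 0]], "turn": [0, 0, 0, 0, 0]}}

```text
t: 46.75
eef_pos: [638.3, 110.1, 128.2]
tcp_rot: [3.106, 1.57, 3.106]
ft_force: [0.2, 0.3, 1.1]
opening: 0.371
```

Request:
{"fn": "carry_out", "kwargs": {"grip": [-1, -1, -1, -1, -1], "linear": [[0, 0, 0], [0, 0, 0], [-0.01, 0, 0], [-0.03, 0, 0], [-0.06, 0, 0]], "turn": [0, 0, 0, 0, 0]}}

```text
t: 47.25
eef_pos: [637.6, 110.0, 177.5]
tcp_rot: [-3.089, 1.567, -3.089]
ft_force: [0.1, -0.2, 1.1]
opening: 0.79
```

Request:
{"fn": "carry_out", "kwargs": {"grip": [-1, -1, -1, -1, -1], "linear": [[-0.08, 0, 0], [-0.08, 0, 0], [-0.08, 0, 0], [0, -0.08, 0], [0, -0.08, 0]], "turn": [0, 0, 0, 0, 0]}}

```text
t: 47.75
eef_pos: [638.6, 29.9, 300.4]
tcp_rot: [-0.04, 1.568, -0.037]
ft_force: [0.1, 0.4, -0.5]
opening: 1.001
```

Request:
{"fn": "carry_out", "kwargs": {"grip": [-1, -1, -1, -1, -1], "linear": [[0, -0.08, 0], [0, -0.08, 0], [0, -0.08, 0], [0, -0.08, 0], [0, 0, 0]], "turn": [0, 0, 0, 0, 0]}}

```text
t: 48.25
eef_pos: [638.2, -134.3, 298.6]
tcp_rot: [-1.594, 1.57, -1.598]
ft_force: [0.4, -0.4, -0.9]
opening: 1.0
```

```bash
python3 - <<'E'
from h import *
im=cams.read_camera("scene");t=cams.read_camera("top");s=env.state();print(s["eef_pos"],s["ft_force"])
cv2.imwrite("pics/s14.png",np.hstack([cv2.resize(im[130:240,260:405],(527,400),interpolation=2),cv2.resize(t[90:220,75:265],None,fx=1.4,fy=400/130,interpolation=2)]))
I=cams.camera_info("top");g=cv2.cvtColor(t,cv2.COLOR_BGR2GRAY)
for n,p,z,d in [("medium",(657.5,251),134,76),("dish",(520.5,254.5),109,111),("large",(506.5,123),164,96),("small",(639,110),114,58)]:
    c=proj(I,[[*p,z],[*p,53]]);print(n,"expected flange px",c[0].round(1),"r px",round(d/2*433/(1232-z),1))
E
```

```text
[ 638.39258697 -130.56476743  298.65290507] [ 0.07706224  0.00727343 -0.680016  ]
medium expected flange px [171.1 117.4] r px 15.0
dish expected flange px [171.  168.1] r px 21.4
large expected flange px [216.  168.7] r px 19.5
small expected flange px [223.  124.9] r px 11.2
```

View pics/s14.png

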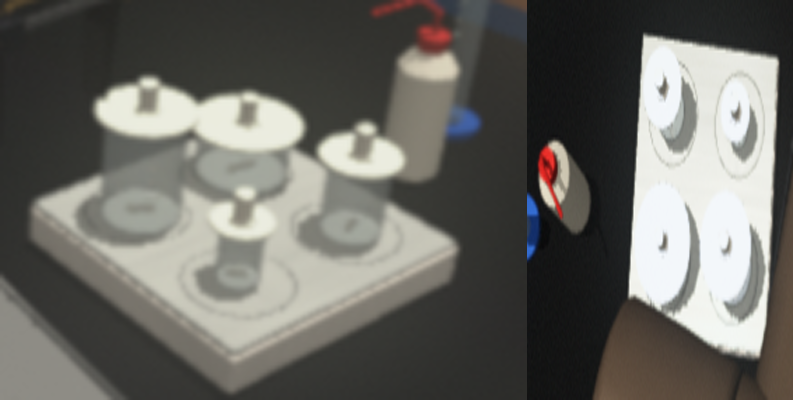

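All four covers lie flat on their vessels, all upright, and the bottle is where it was. I'll hand in.

```bash
python3 -c "
from cell import env
print(env.job_done())"
```

```text
the job is handed in; nothing more can be done
None
```

All four covers are on their own vessels, and I handed the job in at about 48 s of robot time. No verdict came back.

- **Seating:** I lowered each cover in 0.5–1 mm steps until the wrist force showed contact. The highest force read was about 11 N, against the 40 N limit. Contact heights matched the seated heights:

| Cover | Contact (TCP, mm) | Predicted (mm) |
|---|---|---|
| Medium | 149.0 | 149 (tray floor taken as 3 mm from this one) |
| Dish | 122.4 | 122.5 |
| Large | 178.9 | 179 |
| Small | 128.4 | 129 |

- **Final pictures:** The scene and top views show all four flanges flat, all vessels upright on their places, and the wash bottle still standing where it was. The arm is clear of everything.
- **What went wrong:** The first grasp of the medium cover failed. The fingers were high on the knob and I lifted only a moment after they reached it. I repeated it about 5 mm lower with a longer wait, and the cover was not displaced.
- **Checks that disagreed or were not made:**
    - My rough reading of the medium cover in the last top picture is about 3 px (some 8 mm) from where I expected it. Its contact height and the other views show it seated, so I put this down to reading error.
    - I did not measure the final offsets of the other covers.
    - I did not look at the foil carton again at the end. By my estimate the arm stayed about 60 mm from it.

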